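Slide the evaporating dish under the funnel

ROBOT

A 6-joint arm with a two-finger parallel gripper is mounted at the origin on the work surface. World frame = base frame: x ahead of the robot, y to its left, z up, the work surface at z = 0. Lengths are in m, angles in degrees, forces in N, time in s.
With the tool pointing down it reaches from about 0.3 to 0.875 m from the base axis. Payload 6.4 kg.
Tool frame: the origin (TCP) lies between the finger pads; the fingertips stand 22 mm ahead of it and the grasp point (between the pads) lies 3 mm ahead of it; y points along the fingers, z is the direction in which the jaws open and shut, and the axes are right-handed (so a half turn about y gives the same grasp; the last joint's range is limited). The gripper opens to 85 mm and grips with 20 to 120 N. Pads are 22 mm wide; open, the fingers measure 114 mm over their backs; the gripper's body (76 mm by 85 mm) begins 54 mm behind the grasp point. The pads swing forward as they close: fully open they stand 13 mm farther back than shut.
Start: joints at [64.784, 10.359, 92.074, -0, 77.567, -11.82], TCP at [0.133, 0.559, 0.253] pointing down, gripper open.
Joint ranges: [-171.53, 171.53], [-51.25, 118.39], [17.06, 147.69], [-65.23, 245.23], [0, 150.52], [-178.68, 178.68]. Speed limits (degrees/s): [147.25, 147.25, 172.46, 180, 180, 180].

INTERFACE

Orientations are given as [roll, pitch, yaw] about the fixed x, y, z axes, in that order (R = Rz(yaw) Ry(pitch) Rx(roll)).
In Python, from bench import robot gives the robot as it stands. The module is installed in compiled form; this text tells all that it offers.
- The arm moves only by the shell command python3 -m pendant 'ROWS' [FORCE]. ROWS is JSON, a list of rows, each a list of 3 entries, a list of its own where there are three numbers: the shift along the tool's x, y, z in m, then the turn, a rotation vector about the tool's x, y, z in degrees, then the closure, from -1 (fully open) to 1 (shut). A call has exactly 5 rows; each row is the pose to reach, as a shift and turn from the pose commanded when the call began, along the tool's axes at that moment; what a row does not reach only later rows make up. A row lasts 1/8 s, in which the tool goes at most 62.5 mm and 10.7 degrees, less where a joint would pass 70% of its speed; a pose out of reach is approached as far as the arm can. A call with a gripper value outside its range is refused whole. The fingers move at their own pace and stop on an object; FORCE is the grip in N (left out, the last holds). Time passes only in rows, so rows that repeat a pose let the fingers close, or fill a call up. It gives the time, the measured TCP pose, the force and the opening at its end, in the units of the state.
- robot.read_state(): the state, without advancing time (a new reading comes with each control period).
- robot.camera(name): name is "scene" or "side" or "wrist"; returns a dict with "color" (384x512x3 uint8, red, green, blue), "fx", "fy", "cx", "cy" (pixels), "R" (3x3) and "t" (3): a world point X has camera coordinates R X + t. Camera axes: x right, y down, z forward; pixel columns grow to the right and rows downward; lengths in m; the calibration is good to about 2 mm. A picture is of the moment at which its call begins. There is no depth.
- robot.close_job(): hands the job in, once; it reports no verdict.
Trained networks look in a picture, given as the dict that the camera call returned (one of the last four; its "shot" number tells which), for a name from the list of things; names that differ only in an ending like _2 or _b are one class to them, and where a whole thing is asked for, a point or a joint stands for the part that bears it (a point fixed in the world has none). Each returns a list of dicts, best first, with "p" (0 to 1); they miss things now and then, are a little off and sometimes report something else, mostly with a low value. They report only what shows in the picture. A call takes as long as a camera call. They do not tell look-alikes from the thing itself.
- robot.silhouettes(picture, thing): "pixels" (384x512 bool, what is visible of it) and "xy" ([column, row] in pixels, amid what is visible of it).
The state is a dict: "t": time; "joint_pos": joint angles; "joint_vel": joint speeds; "effort": joint torques, N m; "ee_pos": TCP position; "eef_rot": TCP orientation; "wrist_force": force on the tool from outside, world axes, zero at the start; "torque": the same for the moment, N m; "gripper_width": finger opening in m.
Only numpy, scipy, OpenCV 4.12 (cv2) and the standard library are available. Lean on these libraries where they do the work, as an engineer would, in place of code of your own. Each camera call takes 0.05 s, during which the arm holds its last target.

TASK

Slide the white porcelain dish along the bench, keeping it flat on the bench all the way, to the retort stand that holds the orange funnel, and gently press it home so that it is left resting against both black rubber bumpers of that stand's foot, under the spout. Do not touch either stand, or the funnel or gauze they carry, with the robot, do not shove the dish hard against the bumpers, and leave everything else where it is.

Things in the scene. Friction and masses are not known exactly. Their poses are not given: they have to be found in the camera images.
- dish: Loose white porcelain dish, round with upright sides: outer diameter 120 mm, 45 mm high, walls 5 mm, open on top, about 0.35 kg. Origin: centre of its underside; z up.
- near_stand: The stand nearer the robot of two retort stands side by side on its right (-y), fixed. Origin: on the bench under its ring's centre, where the dish's centre is when the dish rests on both bumpers; x points to its rod, roughly world -y. Blue foot 120 mm wide (y), 20 high, from x +62 to +182 mm; rod 12 mm thick, 380 high, at x +130, bar and steel ring (96 mm across, 8 thick) at height 165.
- far_stand: The stand farther from the robot (greater x) of the two retort stands on its right, fixed. Origin: on the bench under its ring's centre, where the dish's centre is when the dish rests on both bumpers; x points to its rod, roughly world -y. Blue foot 120 mm wide (y), 20 high, from x +62 to +182 mm; rod 12 mm thick, 380 high, at x +130, bar and steel ring (96 mm across, 8 thick) at height 165.
- near_stand_bumpers (a point): Point midway between the tops of its two upright black rubber bumpers, each 20 mm across, 40 mm high, 40 mm to either side (along the stand's y), on the front edge of the foot; 57.5 mm (x) from the stand's origin.
- far_stand_bumpers (a point): Point midway between the tops of its two upright black rubber bumpers, each 20 mm across, 40 mm high, 40 mm to either side (along the stand's y), on the front edge of the foot; 57.5 mm (x) from the stand's origin.
- funnel: Orange funnel, fixed in the ring of one of the two stands, upright. Origin: centre of the spout's lower end, 75 mm above the bench, straight above that stand's origin. Spout 16 mm thick up to 125 mm above the bench, then a cone widening to 130 mm diameter at its rim, 200 mm above the bench.
- gauze: Dark square gauze, 120 x 120 x 3 mm with a pale round centre, fixed on the ring of the other stand. Origin: on the ring's axis, 75 mm above the bench; the sheet itself lies 170 mm above the bench.
- jar: Bystander: green glass jar with green cap, diameter 60, height 75 mm. Origin: centre of underside.
- jar_lid: Bystander: black round lid lying flat, diameter 66, height 16 mm. Origin: centre of underside.
- matchbox: Bystander: red matchbox 54 x 36 x 17 mm, Origin: centre of underside.
- wash_bottle: Bystander: white plastic bottle with blue cap, diameter 66, height 170 mm. Origin: centre of underside.
- watch_glass: Bystander: shallow blue dish, diameter 90, height 14 mm. Origin: centre of underside.
- spatula: Bystander: spatula 180 mm long lying flat. Origin: centre of underside.
Mind the look-alikes: they are no part of the job. What is meant by the dish is not blue, and is the smaller of those in its own colour.

How it is judged:
By the outcome, as a careful person would: the job done as asked, in the order asked, and still so for the second after the job is handed in, with the robot touching nothing.
It also fails if it takes over 46 s, if anything falls off the work surface, if the arm or the gripper's body presses on something with over 40 N, if the wrist force passes 120 N, or if a joint passes its speed limit or range.

## Working session

There is one attempt and no reset: what is moved stays moved. The work goes in short steps, Python scripts to look and compute and a shell command to move; the robot and the scene stay as the last step left them, time stands still between calls to the robot, and variables do not carry over. Pictures are saved under pics/ and viewed, and the job is handed in when it is done.

```bash
mkdir -p pics; ls; python3 - <<'E'
from bench import robot
import cv2, pickle
s=robot.read_state()
for k in ['t','joint_pos','ee_pos','eef_rot','wrist_force','gripper_width']: print(k,s[k])
for n in ['scene','side']:
    p=robot.camera(n)
    cv2.imwrite(f'pics/{n}0.png',cv2.cvtColor(p['color'],cv2.COLOR_RGB2BGR))
    pickle.dump(p,open(f'{n}0.pkl','wb'))
    print(n,p['fx'],p['fy'],p['cx'],p['cy'],p['R'],p['t'],p['shot'])
E
```

```text
pics
t 0.0
joint_pos [ 6.47831621e+01  1.04008271e+01  9.21325203e+01  1.51316474e-03
  7.75673263e+01 -1.18187453e+01]
ee_pos [0.132973   0.55888107 0.2523873 ]
eef_rot [-9.00982369e+01  2.20653902e-02 -1.33984387e+01]
wrist_force [ 0.03227715 -0.06030279  0.31180553]
gripper_width 0.08561871908105535
scene 389.27205171621057 389.27205171621057 260.84107268237267 194.18058309405836 [[ 0.62527873  0.78018391 -0.01842765]
 [ 0.49282677 -0.4130649  -0.76583234]
 [-0.60510188  0.46977703 -0.64277621]] [-0.32630892 -0.22033251  1.38844914] 1
side 360.4750703816227 360.4750703816227 256.9605342240146 190.7728001452198 [[-0.99748279 -0.0700053   0.0112844 ]
 [-0.05543657  0.67066524 -0.73968569]
 [ 0.04421387 -0.73844932 -0.67285789]] [0.55738246 0.11870834 1.03596847] 2
```

View pics/scene0.png

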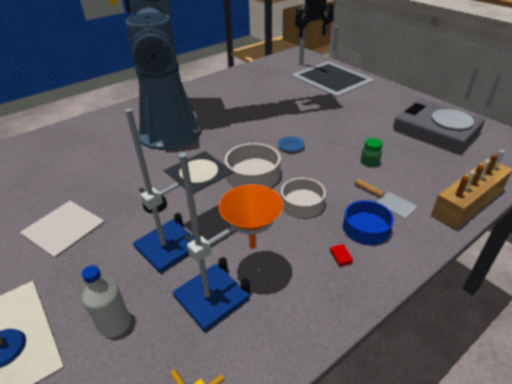

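View pics/side0.png

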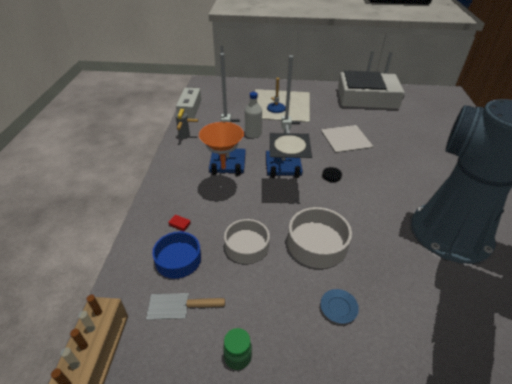

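```bash
python3 - <<'E'
from bench import robot
import cv2, pickle, numpy as np
for n in ['scene','side']:
    p=robot.camera(n)
    for th in ['dish','near_stand','far_stand','near_stand_bumpers','far_stand_bumpers','funnel','gauze','jar','jar_lid','matchbox','wash_bottle','watch_glass','spatula']:
        for d in robot.silhouettes(p,th):
            ys,xs=np.nonzero(d['pixels'])
            R=p['R'];t=p['t']
            u,v=d['xy']
            r=R.T@np.array([(u-p['cx'])/p['fx'],(v-p['cy'])/p['fy'],1]); c=-R.T@t
            w=c+r*(-c[2]/r[2])
            print(n,th,round(d['p'],2),np.round(d['xy']),len(xs),xs.min(),xs.max(),ys.min(),ys.max(),'z0',np.round(w[:2],3))
E
```

```text
scene dish 0.95 [251. 163.] 2021 225 279 143 186 z0 [0.337 0.109]
scene dish 0.94 [367. 223.] 1902 343 393 200 245 z0 [0.746 0.176]
scene dish 0.81 [301. 197.] 1480 281 324 178 218 z0 [0.56  0.117]
scene near_stand 0.71 [156. 234.] 2965 126 191 110 272 z0 [ 0.428 -0.272]
scene far_stand 0.9 [204. 288.] 4553 172 271 153 331 z0 [ 0.65  -0.266]
scene far_stand_bumpers 0.96 [202. 284.] 4663 172 271 153 331 z0 [ 0.638 -0.262]
scene funnel 0.84 [249. 206.] 2249 218 282 185 247 z0 [ 0.495 -0.02 ]
scene funnel 0.18 [302. 196.] 1533 280 324 178 218 z0 [0.56  0.119]
scene gauze 0.85 [202. 172.] 1437 164 232 151 193 z0 [ 0.276 -0.035]
scene jar 0.75 [374. 157.] 496 360 380 138 166 z0 [0.564 0.432]
scene matchbox 0.76 [339. 254.] 344 330 351 244 266 z0 [0.773 0.041]
scene wash_bottle 0.82 [103. 304.] 2294 81 129 265 337 z0 [ 0.546 -0.458]
scene spatula 0.65 [392. 200.] 688 355 415 180 217 z0 [0.733 0.301]
side dish 0.97 [177. 254.] 1816 152 200 232 278 z0 [0.764 0.139]
side dish 0.75 [244. 241.] 1570 225 267 220 263 z0 [0.589 0.08 ]
side dish 0.75 [316. 237.] 3155 287 350 207 267 z0 [0.388 0.048
[... 220 characters left out ...]
02]
side far_stand_bumpers 0.87 [227. 155.] 1160 207 244 54 175 z0 [ 0.687 -0.312]
side funnel 0.96 [220. 136.] 1059 198 242 121 168 z0 [ 0.731 -0.433]
side funnel 0.48 [282. 159.] 1219 264 301 55 177 z0 [ 0.492 -0.307]
side jar 0.88 [238. 349.] 989 223 251 328 369 z0 [0.573 0.381]
side jar_lid 0.75 [334. 174.] 231 322 341 167 180 z0 [ 0.314 -0.239]
side matchbox 0.7 [179. 222.] 227 169 189 215 229 z0 [0.784 0.024]
side matchbox 0.41 [220. 134.] 976 199 241 122 167 z0 [ 0.735 -0.443]
side wash_bottle 0.92 [252. 116.] 618 244 261 92 136 z0 [ 0.62  -0.585]
side watch_glass 0.64 [338. 304.] 1017 320 357 289 322 z0 [0.347 0.256]
side spatula 0.83 [171. 305.] 1320 146 224 292 318 z0 [0.742 0.288]
```

Candidates for the dish are the small white one at scene (301,197) / side (244,241), the large white one at scene (251,163) / side (316,237), and the blue one at scene (367,223) / side (177,254). By the description it is the smaller white one. The funnel hangs on the far stand. I'll check both in close crops and fit the poses.

```bash
cat > h.py <<'E'
import numpy as np, cv2
from scipy.spatial import ConvexHull
def proj(p,X):
    c=np.atleast_2d(X)@p['R'].T+p['t']
    return np.c_[c[:,0]/c[:,2]*p['fx']+p['cx'], c[:,1]/c[:,2]*p['fy']+p['cy']]
def ray(p,uv,z):
    r=p['R'].T@np.array([(uv[0]-p['cx'])/p['fx'],(uv[1]-p['cy'])/p['fy'],1]); c=-p['R'].T@p['t']
    return c+r*((z-c[2])/r[2])
A=np.linspace(0,2*np.pi,60,endpoint=False)
def circ(x,y,z,r): return np.c_[x+r*np.cos(A),y+r*np.sin(A),0*A+z]
def cyl(x,y,r,h): return np.r_[circ(x,y,0,r),circ(x,y,h,r)]
def hullmask(p,X):
    m=np.zeros((384*4,512*4),np.uint8)
    h=cv2.convexHull((proj(p,X)*4+1.5).astype(np.float32)).astype(np.int32)
    cv2.fillConvexPoly(m,h,255); return cv2.resize(m,(512,384),interpolation=cv2.INTER_AREA)/255.
def crop(p,box,s,name,draw=()):
    x0,y0,x1,y1=box
    im=cv2.resize(cv2.cvtColor(p['color'],cv2.COLOR_RGB2BGR)[y0:y1,x0:x1],None,fx=s,fy=s,interpolation=cv2.INTER_CUBIC)
    for X,c in draw:
        for u,v in proj(p,X): cv2.circle(im,(int((u-x0+.5)*s),int((v-y0+.5)*s)),1,c,-1)
    cv2.imwrite(name,im); return im
E
python3 - <<'E'
import pickle,numpy as np,cv2
from h import *
from bench import robot
from scipy.optimize import minimize
P={n:robot.camera(n) for n in ['scene','side']}
pickle.dump(P,open('P.pkl','wb'))
M={}
for n,uv in [('scene',(301,197)),('side',(244,241))]:
    for d in robot.silhouettes(P[n],'dish'):
        if np.hypot(*(np.array(d['xy'])-uv))<12: M[n]=d['pixels'].astype(float)
    print(n,n in M)
for r in (.06,.07,.08):
  f=lambda q,ns: sum(np.abs(hullmask(P[n],cyl(q[0],q[1],r,.045))-M[n]).sum() for n in ns)
  for ns in (list(M),)+tuple([k] for k in M):
    o=minimize(f,[.585,.09],args=(ns,),method='Nelder-Mead',options=dict(initial_simplex=[[.585,.09],[.61,.09],[.585,.07]],xatol=2e-4))
    print(r,ns,o.x.round(4),round(o.fun))
    if r==.06 and len(ns)==2: q=o.x
a=crop(P['scene'],(115,90,335,340),3,'pics/c1.png')
a=crop(P['scene'],(110,100,340,330),3,'pics/c1.png',[(circ(*q,0,.06),(0,0,255)),(circ(*q,.045,.06),(0,255,0))])
b=crop(P['side'],(150,120,310,280),5,'pics/c2.png',[(circ(*q,0,.06),(0,0,255)),(circ(*q,.045,.06),(0,255,0))])
cv2.imwrite('pics/c2.png',cv2.resize(b,(600,600)))
cv2.imwrite('pics/c1.png',cv2.resize(a,(600,600)))
E
```

```text
scene True
side True
0.06 ['scene', 'side'] [0.5817 0.0961] 230
0.06 ['scene'] [0.5805 0.1009] 167
0.06 ['side'] [0.5816 0.0959] 45
0.07 ['scene', 'side'] [0.5751 0.0908] 1147
0.07 ['scene'] [0.5704 0.1059] 576
0.07 ['side'] [0.5819 0.0856] 507
0.08 ['scene', 'side'] [0.5674 0.0831] 2183
0.08 ['scene'] [0.5635 0.1137] 1024
0.08 ['side'] [0.581  0.0746] 1025
```

View pics/c1.png

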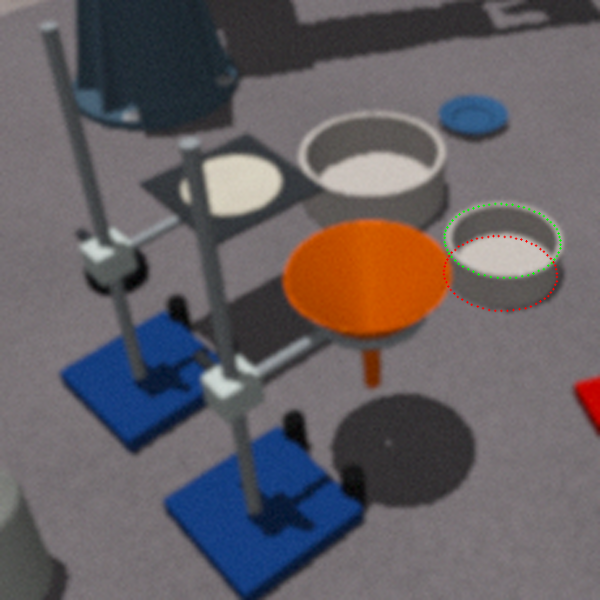

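View pics/c2.png

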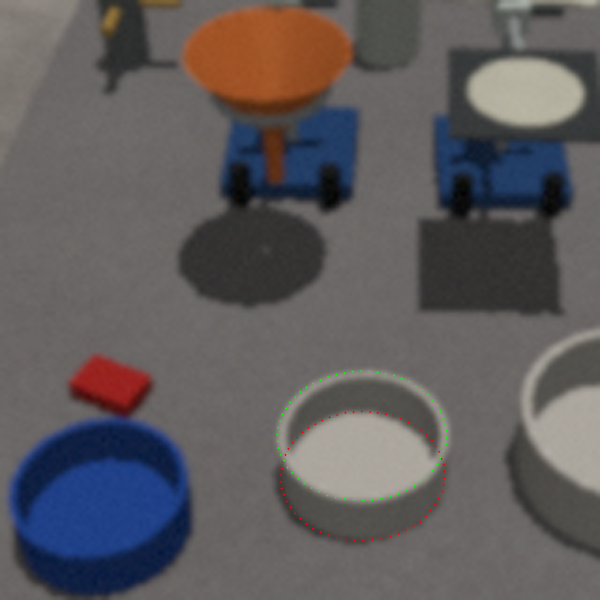

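The small white dish fits a 120 mm cylinder at (0.581, 0.096), and the funnel is on the far stand. Next I'll get the far stand's pose from its foot and bumpers.

```bash
python3 - <<'E'
import pickle
from h import *
P=pickle.load(open('P.pkl','rb'))
crop(P['scene'],(165,245,275,335),7,'pics/d1.png')
crop(P['side'],(195,120,315,190),6.5,'pics/d2.png')
E
```

```text
(no output)
```

View pics/d1.png

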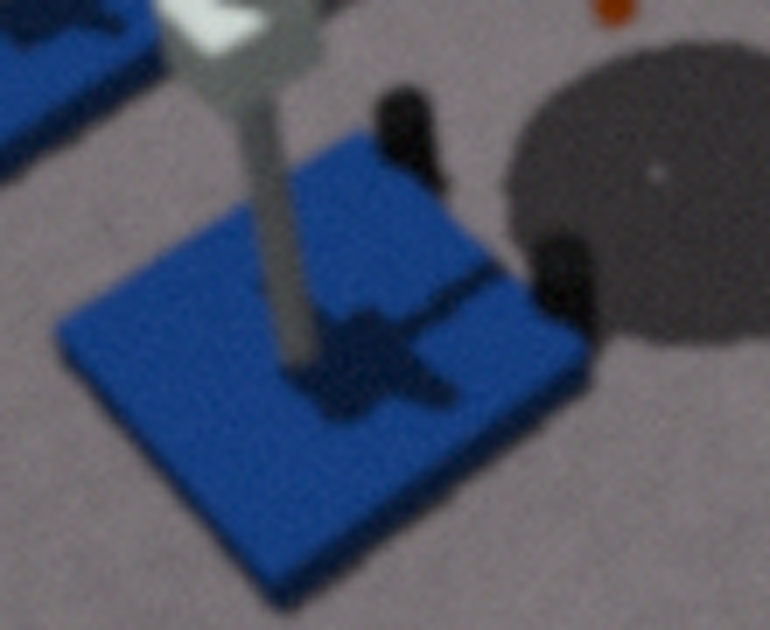

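View pics/d2.png

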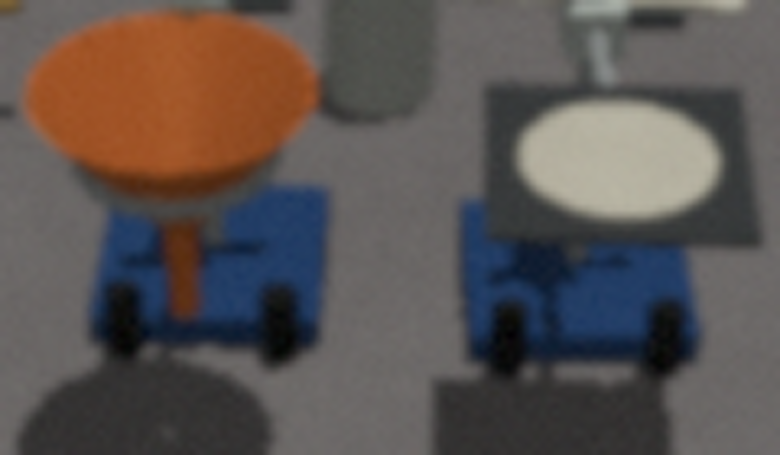

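```bash
cat > fit.py <<'E'
import pickle
from h import *
from scipy.optimize import least_squares
P=pickle.load(open('P.pkl','rb'))
S=[((.182,-.06,.02),(60,333)),((.062,-.06,.02),(365,130)),((.182,.06,.02),(280,590)),((.062,.06,.02),(590,355)),((.0575,-.04,.04),(402,100)),((.0575,.04,.04),(565,245)),((0,0,.075),(614,12)),((.13,0,.02),(300,365))]
D=[((.182,-.06,.02),(328,190)),((.062,-.06,.0),(318,347)),((.062,.06,0),(92,342)),((.0575,-.04,.04),(280,292)),((.0575,.04,.04),(123,292)),((0,0,.075),(185,318))]
S=[(a,((u)/7-.5+165,v/7-.5+245)) for a,(u,v) in S]
D=[(a,((u)/6.5-.5+195,v/6.5-.5+120)) for a,(u,v) in D]
def W(q,pts):
    x,y,a=q; pts=np.atleast_2d(pts); c,s=np.cos(a),np.sin(a)
    return np.c_[x+c*pts[:,0]-s*pts[:,1],y+s*pts[:,0]+c*pts[:,1],pts[:,2]]
def res(q,sets):
    return np.concatenate([(proj(P[n],W(q,[a for a,_ in s]))-np.array([b for _,b in s])).ravel() for n,s in sets])
E
python3 - <<'E'
from fit import *
for sets in ([('scene',S),('side',D)],[('scene',S)],[('side',D)]):
    o=least_squares(res,[.69,-.15,-1.57],args=(sets,),loss='soft_l1')
    print(o.x[:2].round(4),np.degrees(o.x[2]).round(2)); print(o.fun.round(1))
    if len(sets)==2: q=o.x
np.save('stand.npy',q)
q2=np.array(q)
def draw(q):
    e=np.linspace(-.06,.06,25)
    f=np.r_[[(.062,t,z) for t in e for z in (0,.02)],[(.182,t,.02) for t in e],[(.122+t,s,.02) for t in e for s in(-.06,.06)]]
    b=[ [(.0575+.01*np.cos(a),s+.01*np.sin(a),.04) for a in A[::2]] for s in (-.04,.04)]
    return [(W(q,f),(0,255,255)),(W(q,b[0]),(0,0,255)),(W(q,b[1]),(0,0,255)),(W(q,circ(0,0,0,.06)),(0,255,0)),(W(q,circ(0,0,.2,.065)),(255,255,0))]
crop(P['scene'],(165,165,295,335),4,'pics/e1.png',draw(q))
crop(P['side'],(185,110,315,200),6,'pics/e2.png',draw(q))
E
```

```text
[ 0.6757 -0.1462] -86.29
[-1.7 -0.3 -0.9 -0.9 -0.2 -0.1  1.1 -1.3 -0.1  1.5 -0.3  1.9 -0.   0.1
  0.1 -1.7 -0.6 -0.6 -0.1  0.8 -0.8  1.2 -0.5  0.7 -0.6  0.4  0.1 -0.8]
[ 0.6764 -0.1461] -86.3
[-1.5 -0.1 -0.7 -0.7 -0.   0.1  1.3 -1.1  0.2  1.7 -0.   2.   0.2  0.3
  0.3 -1.5]
[ 0.6757 -0.1483] -87.16
[ 0.2 -0.8  0.3  0.6 -0.4  0.6 -0.2  0.4 -0.2 -0.1  0.2 -1.3]
```

View pics/e1.png

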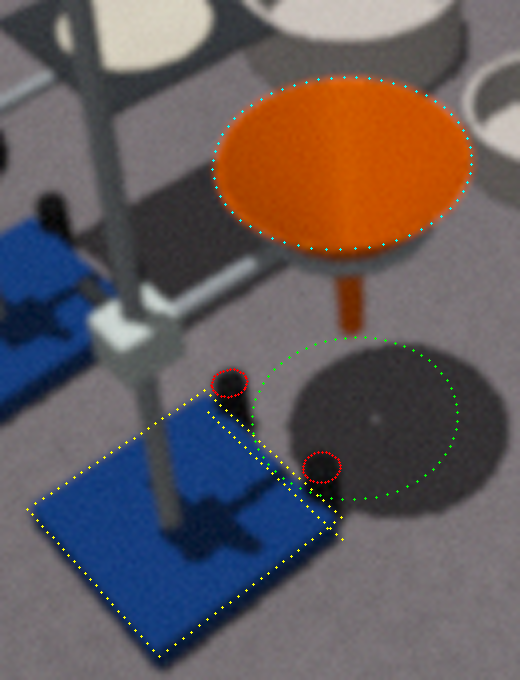

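View pics/e2.png

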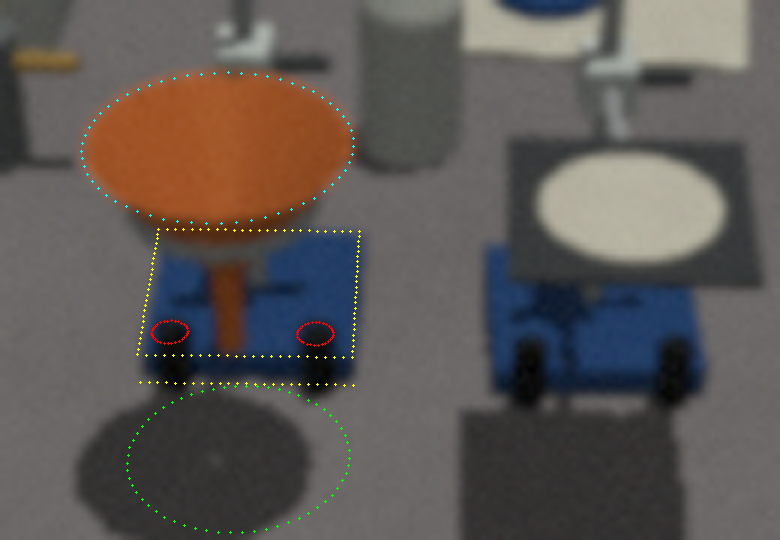

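The stand fit holds to about 2 mm: origin (0.676,-0.147), x axis at about -86.5°. I'll push with the open fingers cradling the dish and the tool tilted 45°, so the gripper body stays clear of the funnel. Next step is the wrist camera mounting and the first shift.

```bash
cat > mv.py <<'E'
import numpy as np
from scipy.spatial.transform import Rotation as Ro
from bench import robot
def target_R(head,el):
    h=np.radians(head);e=np.radians(el)
    y=np.array([np.cos(h)*np.cos(e),np.sin(h)*np.cos(e),-np.sin(e)])
    z=np.array([-np.sin(h),np.cos(h),0])
    x=np.cross(y,z)
    return Ro.from_matrix(np.c_[x,y,z])
def delta(pos,Rt):
    s=robot.read_state(); R=Ro.from_euler('xyz',s['eef_rot'],degrees=True)
    d=R.inv().apply(np.array(pos)-s['ee_pos']); rv=np.degrees((R.inv()*Rt).as_rotvec())
    print('t',round(s['t'],2),'pos',s['ee_pos'].round(4),'F',np.round(s['wrist_force'],2),'J',np.round(s['joint_pos'],1),'w',round(s['gripper_width'],4))
    print('shift',d.round(4),'turn',rv.round(1),'|turn|',round(np.linalg.norm(rv),1))
E
python3 - <<'E'
from mv import *
from h import *
s=robot.read_state();R=Ro.from_euler('xyz',s['eef_rot'],degrees=True)
p=robot.camera('wrist')
c=-p['R'].T@p['t']
print('cam in tool',R.inv().apply(c-s['ee_pos']).round(3)); print((p['R']@R.as_matrix()).round(2))
Rt=target_R(-80,45); print(Rt.as_matrix().round(2))
delta([.55,.30,.25],Rt)
E
```

```text
cam in tool [-0.083 -0.119  0.001]
[[-0.   -0.    1.  ]
 [ 0.95 -0.32  0.  ]
 [ 0.32  0.95  0.  ]]
[[ 0.12  0.12  0.98]
 [-0.7  -0.7   0.17]
 [ 0.71 -0.71  0.  ]]
t 1.75 pos [0.1332 0.5594 0.2533] F [ 0.39 -0.56 -0.87] J [ 64.8  10.4  92.1   0.   77.6 -11.8] w 0.0851
shift [ 0.4656  0.0033 -0.1558] turn [-26.1  63.  -39.7] |turn| 78.9
```

```bash
python3 - <<'E'
from mv import *
from h import *
import pickle
P=pickle.load(open('P.pkl','rb'))
print('jar',ray(P['scene'],(372,157),.0375).round(3),ray(P['side'],(237,349),.0375).round(3))
print('blue',ray(P['side'],(177,254),.025).round(3))
Rt=target_R(-80,55)
delta([.555,.24,.20],Rt)
E
```

```text
jar [0.592 0.377 0.037] [0.573 0.398 0.037]
blue [0.756 0.158 0.025]
t 1.75 pos [0.1332 0.5594 0.2533] F [ 0.39 -0.56 -0.87] J [ 64.8  10.4  92.1   0.   77.6 -11.8] w 0.0851
shift [ 0.4843  0.0533 -0.213 ] turn [-20.3  64.4 -30.9] |turn| 74.3
```

```bash
python3 -m pendant '[[[0.048,0.005,-0.021],[-2,6.4,-3.1],-0.76],[[0.096,0.010,-0.042],[-4,12.8,-6.2],-0.76],[[0.144,0.015,-0.063],[-6,19.2,-9.3],-0.76],[[0.192,0.020,-0.084],[-8,25.6,-12.4],-0.76],[[0.240,0.025,-0.105],[-10,32,-15.5],-0.76]]' 30; python3 - <<'E'
from mv import *
delta([.555,.24,.20],target_R(-80,55))
E
```

```text
t: 2.38
ee_pos: [0.3436, 0.4006, 0.2284]
eef_rot: [-95.4, -17.5, -45.0]
wrist_force: [-0.0, 0.1, -0.3]
gripper_width: 0.075
t 2.38 pos [0.3436 0.4006 0.2284] F [-0.01  0.13 -0.29] J [ 46.2  11.8  95.2 -17.6  79.5   6.3] w 0.075
shift [0.2423 0.1025 0.0459] turn [-10.3  32.2 -15.4] |turn| 37.1
```

```bash
python3 -m pendant '[[[0.048,0.020,0.009],[-2,6.4,-3.1],-0.76],[[0.097,0.041,0.018],[-4,12.9,-6.2],-0.76],[[0.145,0.061,0.027],[-6.2,19.3,-9.2],-0.76],[[0.194,0.082,0.036],[-8.2,25.8,-12.3],-0.76],[[0.242,0.1025,0.046],[-10.3,32.2,-15.4],-0.76]]' ; python3 - <<'E'
from mv import *
from h import *
import pickle
delta([.565,.190,.10],target_R(-80,55))
P={n:robot.camera(n) for n in ['side','wrist']}
for n in P: crop(P[n],(0,0,512,384),1.5,f'pics/f_{n}.png')
E
```

```text
t: 3.0
ee_pos: [0.5554, 0.241, 0.1991]
eef_rot: [-89.9, -35.0, -80.1]
wrist_force: [0.7, 0.9, -0.1]
gripper_width: 0.0748
t 3.0 pos [0.5554 0.241  0.1991] F [ 0.66  0.92 -0.12] J [ 27.7  27.6  82.8 -33.4  83.   25.9] w 0.0748
shift [-0.0143  0.111   0.0005] turn [-0. -0. -0.] |turn| 0.0
```

View pics/f_side.png

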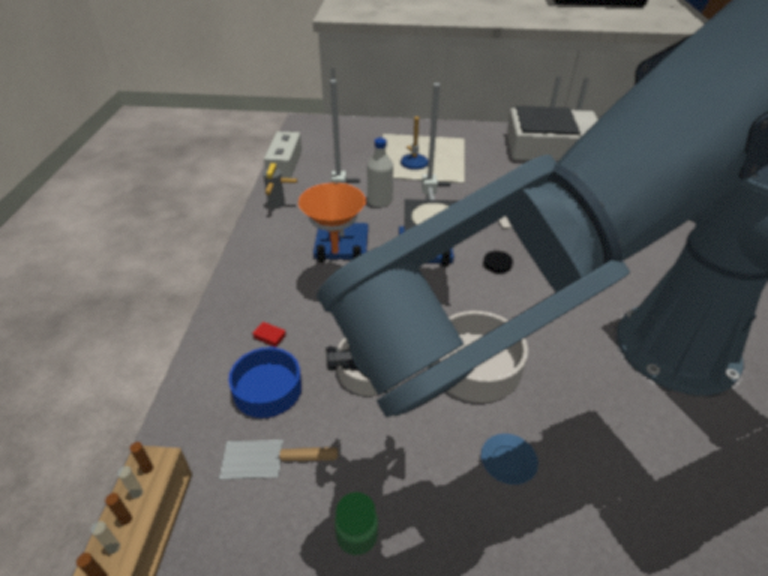

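View pics/f_wrist.png

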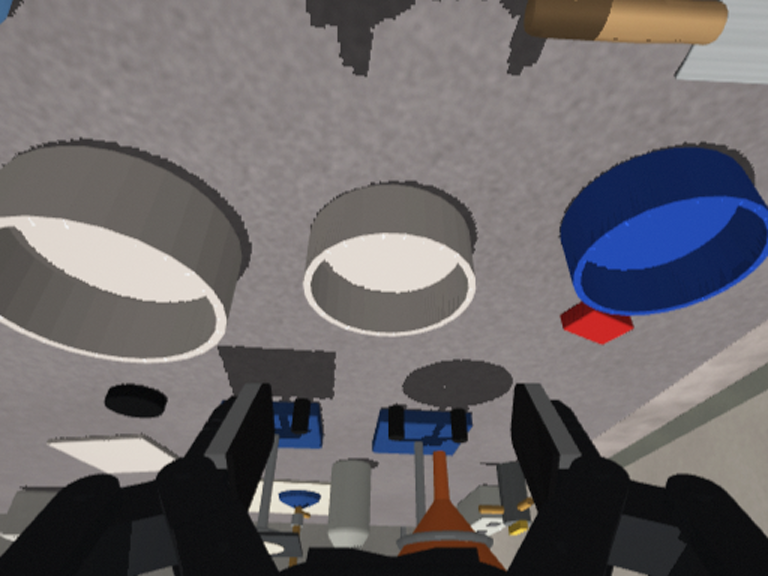

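```bash
python3 - <<'E'
from mv import *
from h import *
from scipy.optimize import minimize
p=robot.camera('wrist')
ds=robot.silhouettes(p,'dish')
for d in ds: print(d['p'],d['xy'],d['pixels'].sum())
m=min(ds,key=lambda d:abs(d['xy'][0]-260))['pixels'].astype(float)
f=lambda q: np.abs(hullmask(p,cyl(q[0],q[1],.06,.045))-m).sum()
o=minimize(f,[.58,.096],method='Nelder-Mead',options=dict(initial_simplex=[[.58,.096],[.6,.096],[.58,.11]],xatol=2e-4))
print(o.x,o.fun)
delta([.566,.183,.032],target_R(-80,55))
E
```

```text
0.69 [263.6, 176.0] 9262
0.63 [75.8, 173.2] 19288
[0.58152279 0.10008467] 318.1058823529412
t 3.2 pos [0.5543 0.2413 0.1983] F [ 0.61  0.62 -0.1 ] J [ 27.7  27.6  82.9 -33.3  82.9  25.7] w 0.0748
shift [-0.0463  0.1704  0.0017] turn [ 0.1  0.2 -0.1] |turn| 0.2
```

```bash
python3 -m pendant '[[[-0.012,0.042,0.0],[0,0,0],-0.76],[[-0.024,0.084,0.001],[0,0,0],-0.76],[[-0.035,0.125,0.001],[0,0,0],-0.76],[[-0.043,0.153,0.002],[0,0,0],-0.76],[[-0.047,0.168,0.002],[0,0,0],-0.76]]' ; python3 - <<'E'
from mv import *
from h import *
P={n:robot.camera(n) for n in ['scene','wrist']}
for n in P: crop(P[n],(0,0,512,384),1.5,f'pics/g_{n}.png')
delta([.573,.150,.030],target_R(-80,55))
E
```

```text
t: 3.82
ee_pos: [0.5648, 0.1861, 0.0335]
eef_rot: [-90.2, -34.9, -79.6]
wrist_force: [0.1, -0.7, -0.2]
gripper_width: 0.0754
t 3.92 pos [0.5649 0.1857 0.0336] F [ 0.21 -0.22 -0.76] J [ 22.8  38.5  88.8 -37.4  66.7  32. ] w 0.0749
shift [0.0279 0.0239 0.0016] turn [ 0.   0.3 -0.1] |turn| 0.3
```

View pics/g_scene.png

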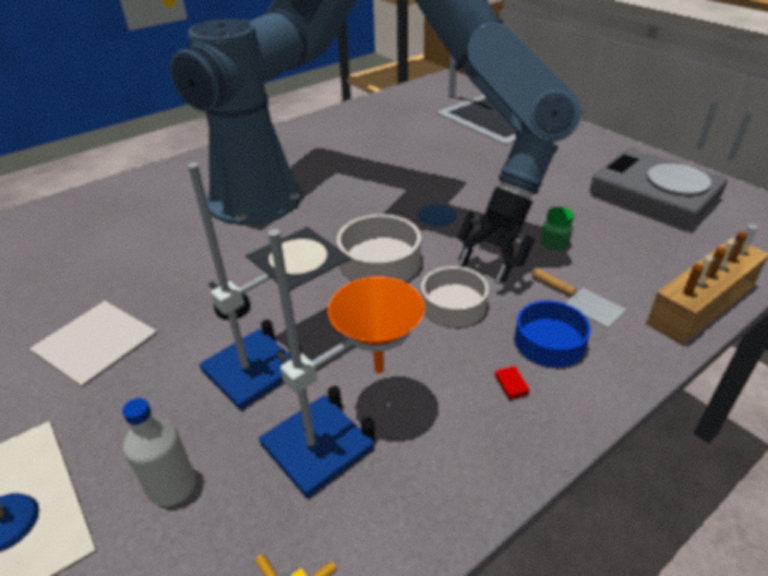

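View pics/g_wrist.png

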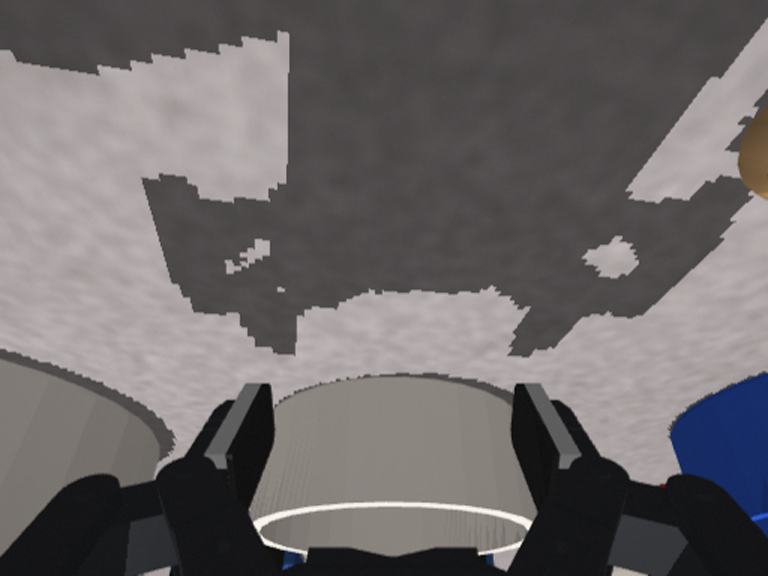

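The fingers straddle the dish about 20 mm behind it, with the dish at wrist (395,450) between the pads. Closing in gently now.

```bash
python3 -m pendant '[[[0.003,0.004,0.0],[0,0,0],-0.76],[[0.006,0.007,0.0],[0,0,0],-0.76],[[0.009,0.009,0.0],[0,0.2,0],-0.76],[[0.011,0.011,0.001],[0,0.3,0],-0.76],[[0.013,0.013,0.001],[0,0.3,0],-0.76]]' ; python3 - <<'E'
from mv import *
from h import *
P={n:robot.camera(n) for n in ['wrist']}
for n in P: crop(P[n],(0,0,512,384),1.5,f'pics/i_{n}.png')
delta([.580,.130,.030],target_R(-80,55))
E
```

```text
t: 4.55
ee_pos: [0.5706, 0.1678, 0.0315]
eef_rot: [-89.8, -34.9, -80.2]
wrist_force: [-0.5, -0.1, -0.3]
gripper_width: 0.0751
t 4.6 pos [0.5705 0.1675 0.0313] F [-0.74 -0.45  0.41] J [ 21.1  38.2  89.6 -38.2  65.4  31.7] w 0.0757
shift [0.0309 0.0232 0.0029] turn [-0.1 -0.1 -0.1] |turn| 0.2
```

View pics/i_wrist.png

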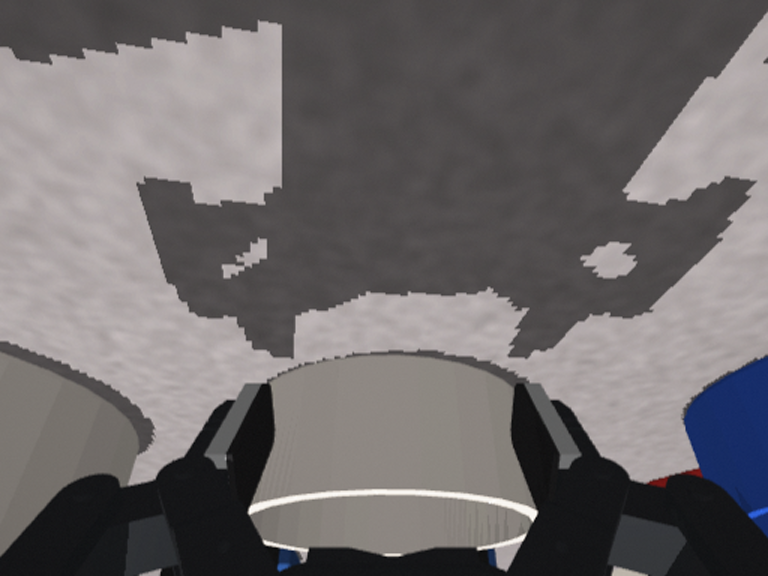

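```bash
python3 -m pendant '[[[0.003,0.003,0.0],[0,0,0],-0.76],[[0.006,0.005,0.0],[0,0,0],-0.76],[[0.010,0.008,0.0],[0,0,0],-0.76],[[0.014,0.011,0.0],[0,0,0],-0.76],[[0.018,0.014,0.0],[0,0,0],-0.76]]' ; cat > look.py <<'E'
import sys
from mv import *
from h import *
from scipy.optimize import minimize
def fit(p,q0,tag):
    ds=robot.silhouettes(p,'dish'); u=proj(p,[[*q0,.02]])[0]
    ds=[d for d in ds if np.hypot(*(np.array(d['xy'])-u))<40]
    if not ds: print(tag,'none'); return
    m=min(ds,key=lambda d:np.hypot(*(np.array(d['xy'])-u)))['pixels']
    # occlusions: score only on pixels that are model-outside or mask
    f=lambda q: np.abs(hullmask(p,cyl(q[0],q[1],.06,.045))-m).sum()
    q0=list(q0)
    o=minimize(f,q0,method='Nelder-Mead',options=dict(initial_simplex=[q0,[q0[0]+.015,q0[1]],[q0[0],q0[1]+.015]],xatol=2e-4))
    print(tag,'dish',o.x.round(4),round(o.fun),'pix',m.sum())
def look(q0,name,cams=('scene','wrist')):
    for n in cams:
        p=robot.camera(n); fit(p,q0,n)
        crop(p,(0,0,512,384),1.5,f'pics/{name}_{n}.png',[(circ(*q0,.045,.06),(0,255,0))] if n!='wrist' else [])
E
python3 - <<'E'
from look import *
look((.585,.09),'j')
delta([.60,.10,.030],target_R(-80,55))
E
```

```text
t: 5.22
ee_pos: [0.5745, 0.1455, 0.0303]
eef_rot: [-89.8, -34.9, -80.2]
wrist_force: [-1.1, 3.3, 1.4]
gripper_width: 0.0748
scene dish [0.5862 0.0851] 97 pix 1493
wrist dish [0.5854 0.0871] 4859 pix 22333
t 5.42 pos [0.5745 0.1452 0.0302] F [0.72 0.64 0.09] J [ 19.   37.6  90.9 -39.1  63.9  30.7] w 0.0751
shift [0.0399 0.0282 0.0174] turn [-0.1 -0.1 -0.1] |turn| 0.2
```

View pics/j_wrist.png

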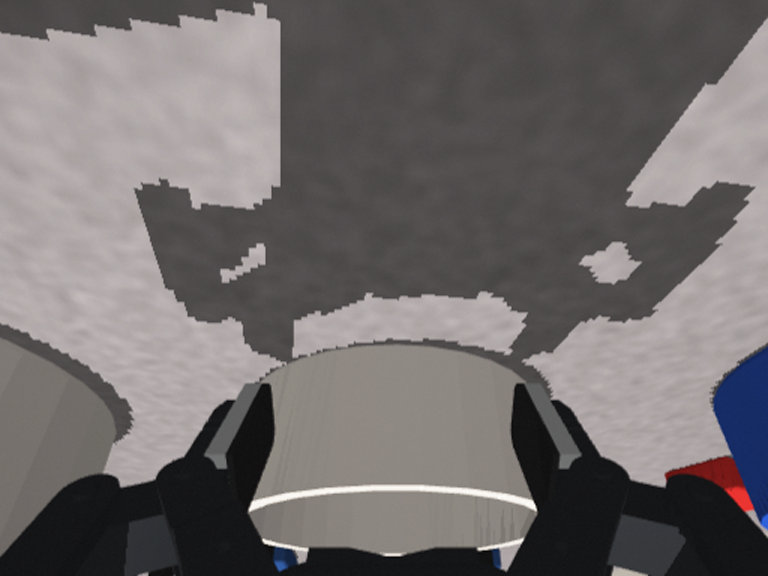

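```bash
python3 -m pendant '[[[0.007,0.005,0.0024],[0,0,0],-0.76],[[0.014,0.010,0.0048],[0,0,0],-0.76],[[0.021,0.015,0.0072],[0,0,0],-0.76],[[0.028,0.020,0.0096],[0,0,0],-0.76],[[0.035,0.025,0.012],[0,0,0],-0.76]]' ;
python3 - <<'E'
from look import *
look((.605,.046),'k')
delta([.6625,-.0373,.030],target_R(-80,55))
E
```

```text
t: 6.05
ee_pos: [0.5938, 0.1047, 0.0299]
eef_rot: [-89.8, -34.9, -80.2]
wrist_force: [-3.5, 6.1, 4.3]
gripper_width: 0.0752
scene dish [0.6054 0.0446] 251 pix 1446
wrist dish [0.6051 0.0453] 5155 pix 21950
t 6.25 pos [0.5936 0.1044 0.0295] F [ 1.26  0.03 -0.2 ] J [ 14.9  37.5  91.2 -40.4  61.7  28.1] w 0.0751
shift [0.1244 0.0864 0.0435] turn [-0.  -0.2 -0.1] |turn| 0.2
```

View pics/k_scene.png

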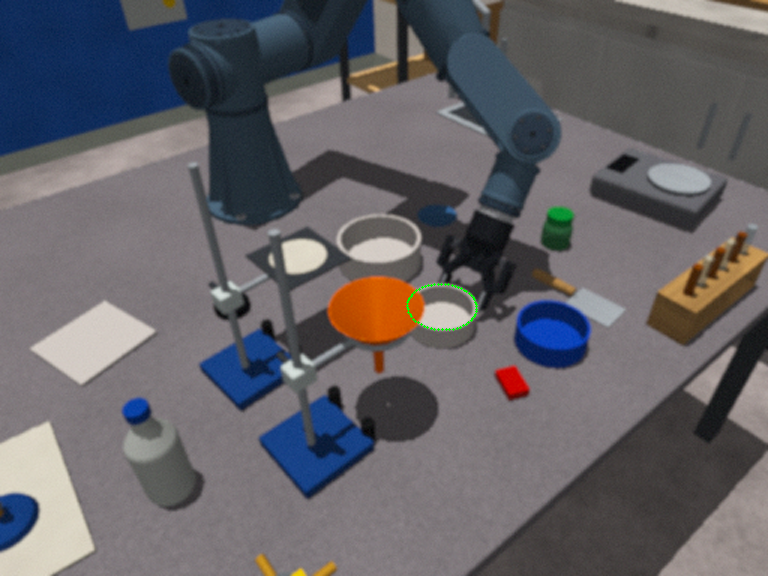

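```bash
python3 -m pendant '[[[0.006,0.004,0.0022],[0,0,0],-0.76],[[0.012,0.008,0.0044],[0,0,0],-0.76],[[0.019,0.013,0.0066],[0,0,0],-0.76],[[0.025,0.017,0.0088],[0,0,0],-0.76],[[0.032,0.022,0.011],[0,0,0],-0.76]]' ;
python3 -m pendant '[[[0.006,0.004,0.0022],[0,0,0],-0.76],[[0.012,0.008,0.0044],[0,0,0],-0.76],[[0.019,0.013,0.0066],[0,0,0],-0.76],[[0.025,0.017,0.0088],[0,0,0],-0.76],[[0.031,0.022,0.011],[0,0,0],-0.76]]' ;
python3 - <<'E'
from look import *
look((.639,-.026),'l',('scene','side','wrist'))
delta([.6625,-.0373,.030],target_R(-80,55))
E
```

```text
t: 6.88
ee_pos: [0.6112, 0.0683, 0.0298]
eef_rot: [-89.9, -34.9, -80.2]
wrist_force: [-0.9, 1.8, -0.8]
gripper_width: 0.0748
t: 7.5
ee_pos: [0.6288, 0.033, 0.0299]
eef_rot: [-89.8, -34.9, -80.2]
wrist_force: [-1.5, 2.9, 2.0]
gripper_width: 0.0751
scene dish [ 0.6389 -0.0265] 421 pix 1503
side none
wrist dish [ 0.6398 -0.026 ] 4947 pix 21959
t 7.8 pos [0.6286 0.0333 0.0299] F [ 0.58  0.4  -0.69] J [  7.8  37.9  90.3 -42.3  58.2  22.9] w 0.0752
shift [0.0619 0.0431 0.0212] turn [-0.1 -0.1 -0.1] |turn| 0.2
```

View pics/l_scene.png

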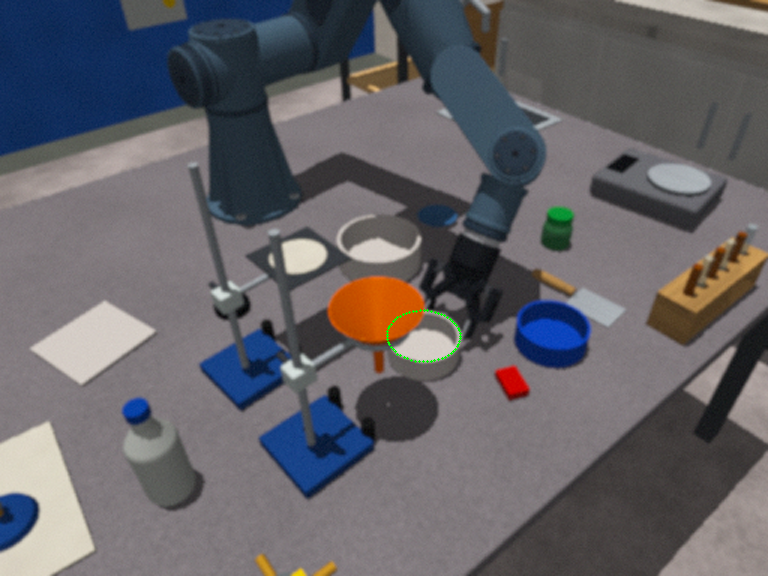

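View pics/l_side.png

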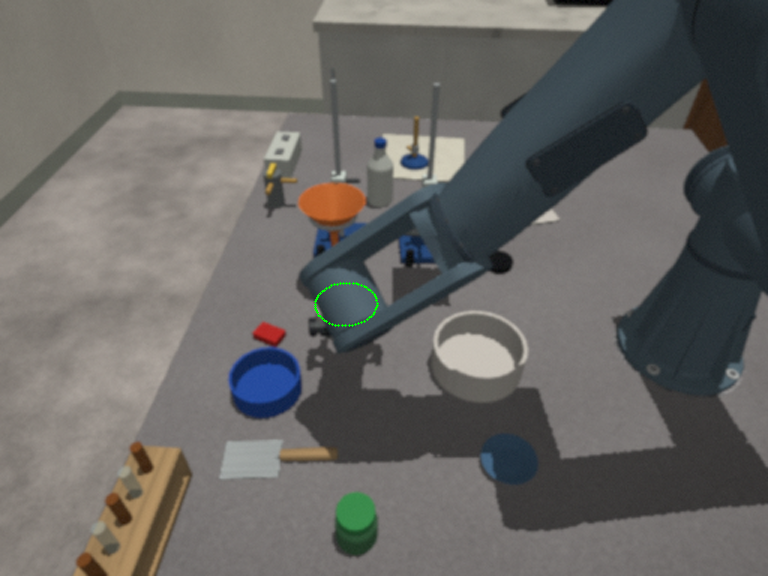

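View pics/l_wrist.png

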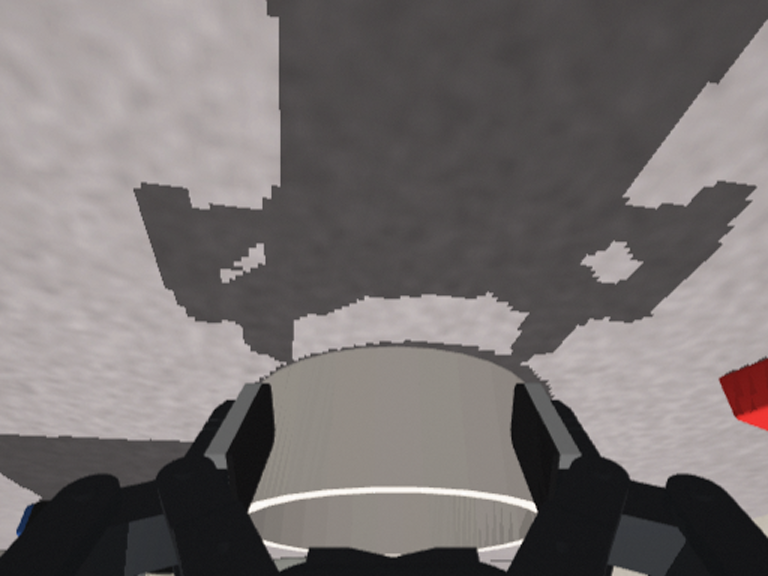

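```bash
python3 -m pendant '[[[0.006,0.004,0.0021],[0,0,0],-0.76],[[0.012,0.008,0.0042],[0,0,0],-0.76],[[0.019,0.013,0.0063],[0,0,0],-0.76],[[0.025,0.017,0.0084],[0,0,0],-0.76],[[0.031,0.0215,0.0105],[0,0,0],-0.76]]' ;
python3 -m pendant '[[[0.006,0.004,0.0021],[0,0,0],-0.76],[[0.012,0.008,0.0042],[0,0,0],-0.76],[[0.019,0.013,0.0063],[0,0,0],-0.76],[[0.025,0.017,0.0084],[0,0,0],-0.76],[[0.031,0.0215,0.0105],[0,0,0],-0.76]]' ;
python3 - <<'E'
from look import *
look((.673,-.097),'m',('scene','wrist'))
delta([.6655,-.0873,.030],target_R(-80,55))
E
```

```text
t: 8.43
ee_pos: [0.6454, -0.0026, 0.0297]
eef_rot: [-89.9, -34.9, -80.2]
wrist_force: [-1.1, 2.7, 0.8]
gripper_width: 0.0749
t: 9.05
ee_pos: [0.6623, -0.0378, 0.0299]
eef_rot: [-89.9, -34.9, -80.2]
wrist_force: [-0.7, 2.2, -0.9]
gripper_width: 0.075
scene dish [ 0.6733 -0.0979] 221 pix 2024
wrist dish [ 0.6735 -0.0965] 4796 pix 22269
t 9.25 pos [ 0.6625 -0.0378  0.0304] F [0.01 0.16 0.45] J [  1.1  39.2  88.  -43.4  55.4  17.5] w 0.0755
shift [ 0.0402  0.0285 -0.0056] turn [-0.1 -0.2 -0.1] |turn| 0.2
```

View pics/m_scene.png

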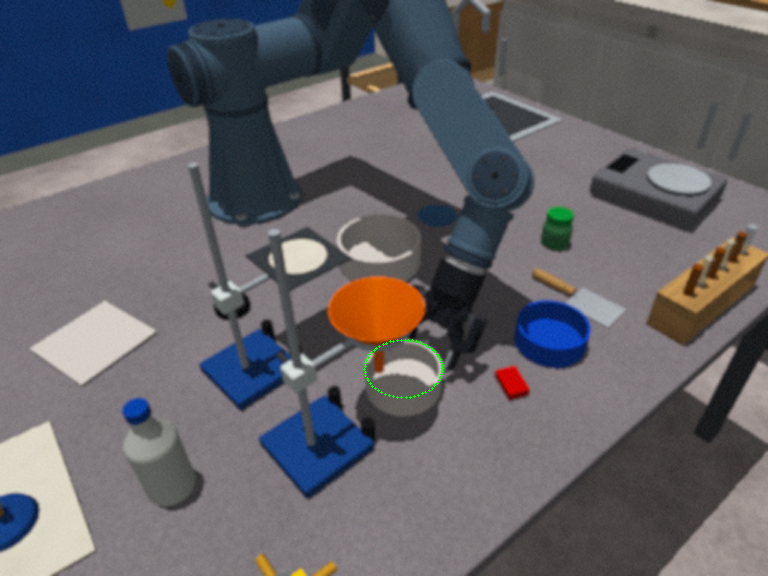

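View pics/m_wrist.png

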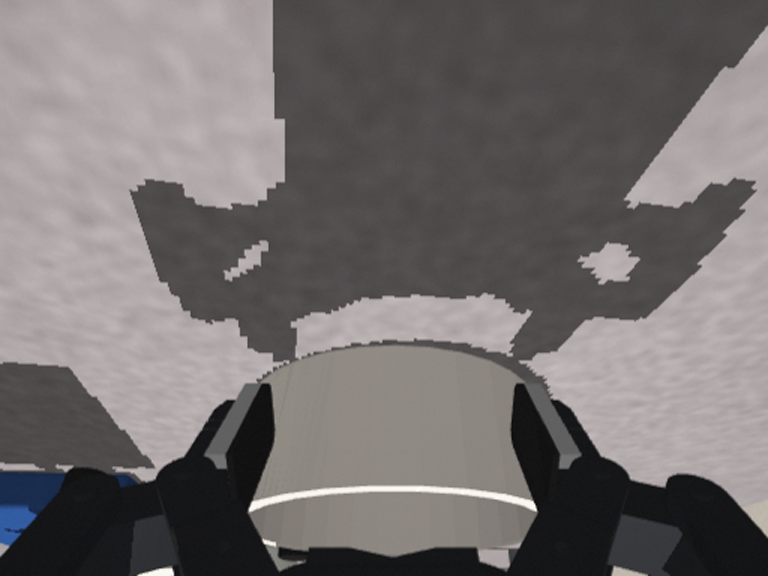

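```bash
python3 -m pendant '[[[0.007,0.005,-0.001],[0,0,0],-0.76],[[0.014,0.010,-0.002],[0,0,0],-0.76],[[0.021,0.0145,-0.003],[0,0,0],-0.76],[[0.027,0.0185,-0.0037],[0,0,0],-0.76],[[0.031,0.0215,-0.0043],[0,0,0],-0.76]]' ;
python3 - <<'E'
from look import *
look((.675,-.135),'n',('scene','wrist'))
delta([.6655,-.0873,.030],target_R(-80,55))
p=robot.camera('scene')
crop(p,(210,170,350,300),5.5,'pics/n2.png')
E
```

```text
t: 9.88
ee_pos: [0.6644, -0.0758, 0.0301]
eef_rot: [-89.8, -34.9, -80.2]
wrist_force: [-1.1, 4.0, 1.3]
gripper_width: 0.0749
scene dish [ 0.6743 -0.1355] 177 pix 2212
wrist dish [ 0.675  -0.1343] 4801 pix 22365
t 10.07 pos [ 0.6642 -0.0758  0.03  ] F [-0.06 -0.1   0.59] J [ -2.4  38.8  88.8 -44.2  53.3  15.3] w 0.0749
shift [ 0.0095  0.0067 -0.0007] turn [-0.  -0.1 -0.1] |turn| 0.2
```

View pics/n2.png

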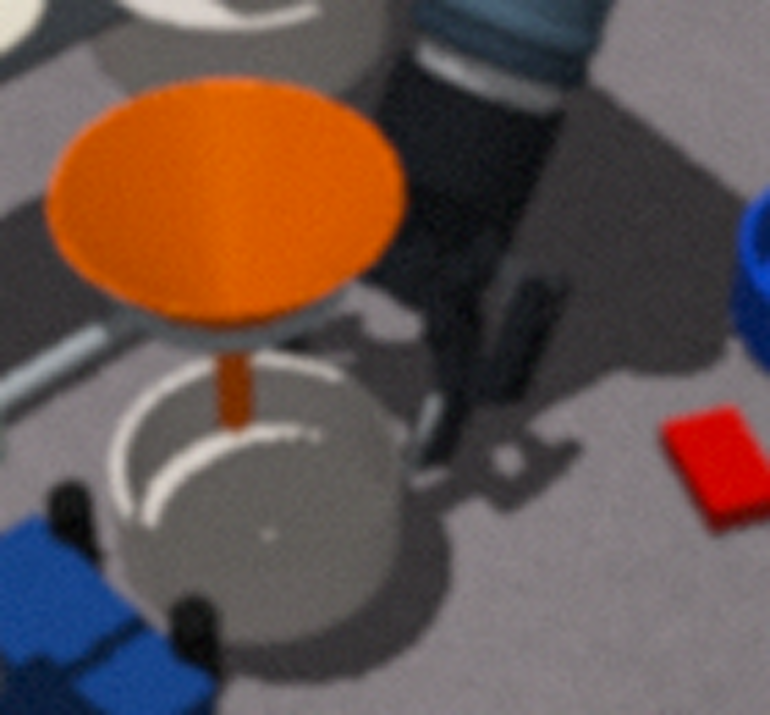

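```bash
python3 -m pendant '[[[0.0014,0.001,-0.0001],[0,0,0],-0.76],[[0.0028,0.002,-0.0002],[0,0,0],-0.76],[[0.004,0.0028,-0.0003],[0,0,0],-0.76],[[0.005,0.0035,-0.0004],[0,0,0],-0.76],[[0.0057,0.004,-0.0004],[0,0,0],-0.76]]' ; python3 -m pendant '[[[0.0004,0.0003,0],[0,0,0],-0.76],[[0.0008,0.0006,0],[0,0,0],-0.76],[[0.0012,0.0009,0],[0,0,0],-0.76],[[0.0016,0.0012,0],[0,0,0],-0.76],[[0.0016,0.0012,0],[0,0,0],-0.76]]'
python3 - <<'E'
from look import *
delta([.6655,-.0873,.030],target_R(-80,55))
for _ in range(3):
  p=robot.camera('scene'); print(np.round(robot.read_state()['wrist_force'],2))
fit(p,(.675,-.144),'s')
crop(p,(210,170,350,300),5.5,'pics/o2.png')
E
```

```text
t: 10.75
ee_pos: [0.6651, -0.0822, 0.0299]
eef_rot: [-89.9, -34.9, -80.1]
wrist_force: [-0.4, 2.7, 0.1]
gripper_width: 0.0748
t: 11.38
ee_pos: [0.6655, -0.0842, 0.0299]
eef_rot: [-89.9, -34.9, -80.2]
wrist_force: [0.2, 2.2, -0.4]
gripper_width: 0.0753
t 11.38 pos [ 0.6655 -0.0842  0.0299] F [ 0.16  2.17 -0.43] J [ -3.1  38.8  88.8 -44.3  52.8  14.7] w 0.0753
shift [ 0.0026  0.0017 -0.0005] turn [-0.1 -0.1 -0.1] |turn| 0.2
[0.27 2.11 0.2 ]
[-0.52  1.95 -0.23]
[-0.2   1.41 -0.79]
s dish [ 0.676  -0.1444] 232 pix 2118
```

View pics/o2.png

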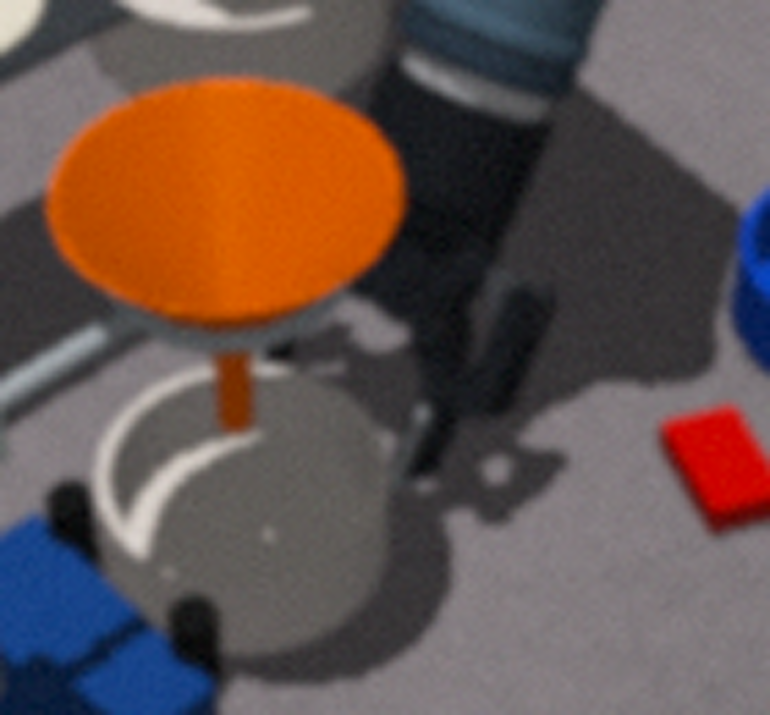

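```bash
python3 -m pendant '[[[0.0004,0.0003,0],[0,0,0],-0.76],[[0.0008,0.0006,0],[0,0,0],-0.76],[[0.0012,0.0009,0],[0,0,0],-0.76],[[0.0012,0.0009,0],[0,0,0],-0.76],[[0.0012,0.0009,0],[0,0,0],-0.76]]'; python3 - <<'E'
from look import *
for _ in range(2):
  p=robot.camera('scene'); print(np.round(robot.read_state()['wrist_force'],2))
fit(p,(.675,-.145),'s')
delta([.6655,-.0873,.030],target_R(-80,55))
E
```

```text
t: 12.2
ee_pos: [0.6658, -0.0856, 0.0299]
eef_rot: [-89.8, -34.9, -80.2]
wrist_force: [-0.2, 2.1, -0.5]
gripper_width: 0.075
[-0.83  1.51 -1.35]
[-0.13  1.49 -0.46]
s dish [ 0.6766 -0.1458] 246 pix 2116
t 12.35 pos [ 0.6659 -0.0857  0.03  ] F [ 0.18  2.   -0.41] J [ -3.3  38.8  88.8 -44.4  52.8  14.6] w 0.0755
shift [ 0.0013  0.0009 -0.0006] turn [-0.1 -0.1 -0.1] |turn| 0.2
```

Still moving freely, with about 2 N from bench friction. Next millimetre.

```bash
python3 -m pendant '[[[0.0004,0.0003,0],[0,0,0],-0.76],[[0.0008,0.0006,0],[0,0,0],-0.76],[[0.0012,0.0009,0],[0,0,0],-0.76],[[0.0012,0.0009,0],[0,0,0],-0.76],[[0.0012,0.0009,0],[0,0,0],-0.76]]'; python3 - <<'E'
from look import *
for _ in range(2):
  p=robot.camera('scene'); print(np.round(robot.read_state()['wrist_force'],2))
fit(p,(.675,-.145),'s')
E
```

```text
t: 12.98
ee_pos: [0.666, -0.0863, 0.0298]
eef_rot: [-89.8, -34.9, -80.1]
wrist_force: [-2.0, 5.3, 1.7]
gripper_width: 0.0751
[-1.23  6.96  1.09]
[-1.14  7.12  1.17]
s dish [ 0.6781 -0.1462] 264 pix 2099
```

```bash
python3 - <<'E'
from look import *
from fit import W
q=np.load('stand.npy')
p=robot.camera('scene')
print(robot.read_state()['wrist_force'])
bx=[(.0575+.01*np.cos(a),s+.01*np.sin(a),.04) for s in (-.04,.04) for a in A[::2]]
crop(p,(210,210,310,310),6,'pics/q1.png')
crop(p,(210,210,310,310),6,'pics/q2.png',[(W(q,bx),(0,0,255)),(W(q,circ(0,0,.045,.06)),(0,255,0))])
E
python3 -c "
import cv2;a=cv2.imread('pics/q1.png')[:,:];b=cv2.imread('pics/q2.png');cv2.imwrite('pics/q.png',cv2.resize(cv2.hconcat([a,b]),(800,400)))"
```

```text
[-1.88248626  6.69573054  0.98119415]
```

View pics/q1.png

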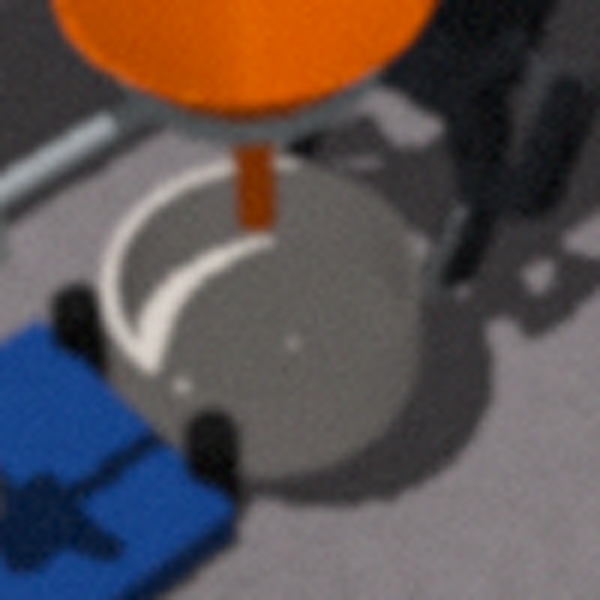

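View pics/q.png

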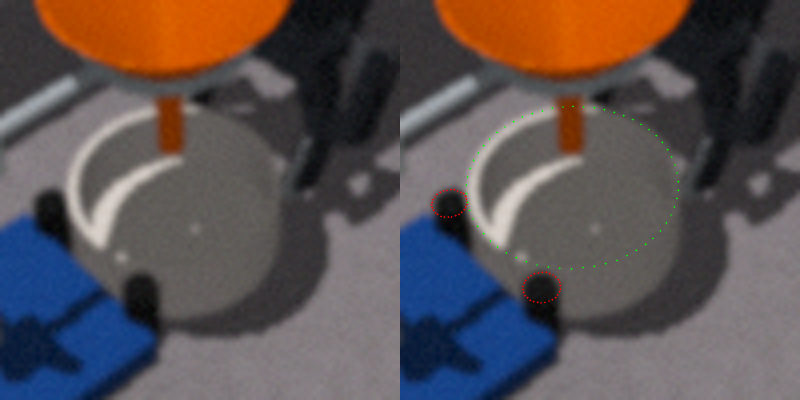

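Contact has been made (about 7 N), but one picture can't confirm that both bumpers are touching. I'll nudge slightly towards the near bumper and watch the force direction.

```bash
python3 -m pendant '[[[0,0,-0.0003],[0,0,0],-0.76],[[0,0,-0.0006],[0,0,0],-0.76],[[0,0,-0.001],[0,0,0],-0.76],[[0,0,-0.001],[0,0,0],-0.76],[[0,0,-0.001],[0,0,0],-0.76]]'; python3 - <<'E'
from look import *
F=[]
for _ in range(4):
  p=robot.camera('scene'); F.append(robot.read_state()['wrist_force'])
print(np.mean(F,0).round(2),robot.read_state()['ee_pos'].round(4))
fit(p,(.675,-.145),'s')
E
```

```text
t: 13.8
ee_pos: [0.6654, -0.0865, 0.0298]
eef_rot: [-89.8, -34.9, -80.1]
wrist_force: [-0.6, 4.9, 0.9]
gripper_width: 0.0754
[-0.7   5.66  0.71] [ 0.6654 -0.0865  0.0298]
s dish [ 0.6768 -0.1458] 271 pix 2085
```

```bash
python3 -m pendant '[[[0,0,-0.0003],[0,0,0],-0.76],[[0,0,-0.0006],[0,0,0],-0.76],[[0,0,-0.001],[0,0,0],-0.76],[[0,0,-0.0013],[0,0,0],-0.76],[[0,0,-0.0013],[0,0,0],-0.76]]'; python3 - <<'E'
from look import *
F=[]
for _ in range(4):
  p=robot.camera('scene'); F.append(robot.read_state()['wrist_force'])
print(np.mean(F,0).round(2),robot.read_state()['ee_pos'].round(4))
fit(p,(.675,-.145),'s')
E
```

```text
t: 14.68
ee_pos: [0.6646, -0.0867, 0.0299]
eef_rot: [-89.7, -34.9, -80.1]
wrist_force: [2.1, 5.0, -0.5]
gripper_width: 0.0749
[ 1.5   5.17 -1.26] [ 0.6646 -0.0867  0.0299]
s dish [ 0.6758 -0.1465] 264 pix 2091
```

```bash
python3 -m pendant '[[[0.0003,0.0002,0],[0,0,0],-0.76],[[0.0006,0.0004,0],[0,0,0],-0.76],[[0.0008,0.0006,0],[0,0,0],-0.76],[[0.0008,0.0006,0],[0,0,0],-0.76],[[0.0008,0.0006,0],[0,0,0],-0.76]]'; python3 - <<'E'
from look import *
F=[]
for _ in range(4):
  p=robot.camera('scene'); F.append(robot.read_state()['wrist_force'])
print(np.mean(F,0).round(2),robot.read_state()['ee_pos'].round(4))
fit(p,(.675,-.145),'s')
E
```

```text
t: 15.55
ee_pos: [0.6647, -0.0869, 0.0298]
eef_rot: [-89.7, -34.8, -80.1]
wrist_force: [0.6, 8.4, 0.6]
gripper_width: 0.0752
[0.12 8.55 0.6 ] [ 0.6647 -0.0869  0.0298]
s dish [ 0.6766 -0.1456] 317 pix 2028
```

```bash
python3 -m pendant '[[[0,0,-0.0003],[0,0,0],-0.76],[[0,0,-0.0006],[0,0,0],-0.76],[[0,0,-0.001],[0,0,0],-0.76],[[0,0,-0.001],[0,0,0],-0.76],[[0,0,-0.001],[0,0,0],-0.76]]'; python3 - <<'E'
from look import *
F=[]
for _ in range(4):
  p=robot.camera('scene'); F.append(robot.read_state()['wrist_force'])
print(np.mean(F,0).round(2),robot.read_state()['ee_pos'].round(4))
fit(p,(.675,-.145),'s')
E
```

```text
t: 16.42
ee_pos: [0.6644, -0.0869, 0.0299]
eef_rot: [-89.6, -34.8, -80.1]
wrist_force: [1.6, 8.9, -1.7]
gripper_width: 0.075
[ 2.79  8.5  -1.18] [ 0.6644 -0.0869  0.0299]
s dish [ 0.6753 -0.1467] 270 pix 2084
```

```bash
python3 -m pendant '[[[0,0,0.0004],[0,0,0],-0.76],[[0,0,0.0008],[0,0,0],-0.76],[[0,0,0.0012],[0,0,0],-0.76],[[0,0,0.0012],[0,0,0],-0.76],[[0,0,0.0012],[0,0,0],-0.76]]'; python3 - <<'E'
from look import *
F=[]
for _ in range(4):
  p=robot.camera('scene'); F.append(robot.read_state()['wrist_force'])
print(np.mean(F,0).round(2),robot.read_state()['ee_pos'].round(4))
fit(p,(.675,-.145),'s')
E
```

```text
t: 17.3
ee_pos: [0.6647, -0.0869, 0.0298]
eef_rot: [-89.8, -34.8, -80.1]
wrist_force: [-1.0, 8.1, 1.6]
gripper_width: 0.075
[-0.08  8.45  0.74] [ 0.6647 -0.0869  0.0298]
s dish [ 0.6768 -0.1463] 220 pix 2239
```

```bash
python3 -m pendant '[[[0,0,0.0004],[0,0,0],-0.76],[[0,0,0.0008],[0,0,0],-0.76],[[0,0,0.001],[0,0,0],-0.76],[[0,0,0.001],[0,0,0],-0.76],[[0,0,0.001],[0,0,0],-0.76]]'; python3 - <<'E'
from look import *
F=[]
for _ in range(4):
  p=robot.camera('scene'); F.append(robot.read_state()['wrist_force'])
print(np.mean(F,0).round(2),robot.read_state()['ee_pos'].round(4))
fit(p,(.675,-.145),'s')
E
```

```text
t: 18.18
ee_pos: [0.6651, -0.087, 0.0297]
eef_rot: [-89.8, -34.8, -80.1]
wrist_force: [-3.2, 7.6, 1.5]
gripper_width: 0.0753
[-2.48  8.32  1.67] [ 0.6651 -0.087   0.0297]
s dish [ 0.6759 -0.1457] 333 pix 2010
```

The lateral stiffness test is blocked both ways (72° to 107° force direction), so both bumpers are loaded. Now I'll centre, ease off and retract straight back.

```bash
python3 -m pendant '[[[0,0,-0.0005],[0,0,0],-0.76],[[-0.0002,-0.0001,-0.001],[0,0,0],-0.76],[[-0.0006,-0.0004,-0.001],[0,0,0],-0.76],[[-0.001,-0.0007,-0.001],[0,0,0],-0.76],[[-0.0014,-0.001,-0.001],[0,0,0],-0.76]]'; python3 -m pendant '[[[-0.0008,-0.0006,0],[0,0,0],-0.76],[[-0.0025,-0.0018,0],[0,0,0],-0.76],[[-0.006,-0.004,0],[0,0,0],-0.76],[[-0.014,-0.0095,0],[0,0,0],-0.76],[[-0.024,-0.0165,0],[0,0,0],-0.76]]'; python3 - <<'E'
from look import *
look((.6757,-.1465),'r',('scene','wrist'))
delta([.6655,-.0873,.030],target_R(-80,55))
E
```

```text
t: 19.05
ee_pos: [0.6644, -0.0865, 0.0299]
eef_rot: [-89.8, -34.9, -80.1]
wrist_force: [2.7, 4.3, -1.7]
gripper_width: 0.0751
t: 19.68
ee_pos: [0.6585, -0.0575, 0.0296]
eef_rot: [-89.9, -34.9, -80.2]
wrist_force: [0.1, 0.3, 0.7]
gripper_width: 0.0756
scene dish [ 0.6743 -0.1456] 275 pix 2069
wrist dish [ 0.6749 -0.1431] 2683 pix 18041
t 19.88 pos [ 0.6588 -0.0574  0.0297] F [ 0.18 -0.33 -0.54] J [ -0.7  38.6  89.2 -44.   54.   16.6] w 0.0753
shift [0.0253 0.0172 0.0014] turn [-0.1 -0.1 -0.1] |turn| 0.1
```

View pics/r_wrist.png

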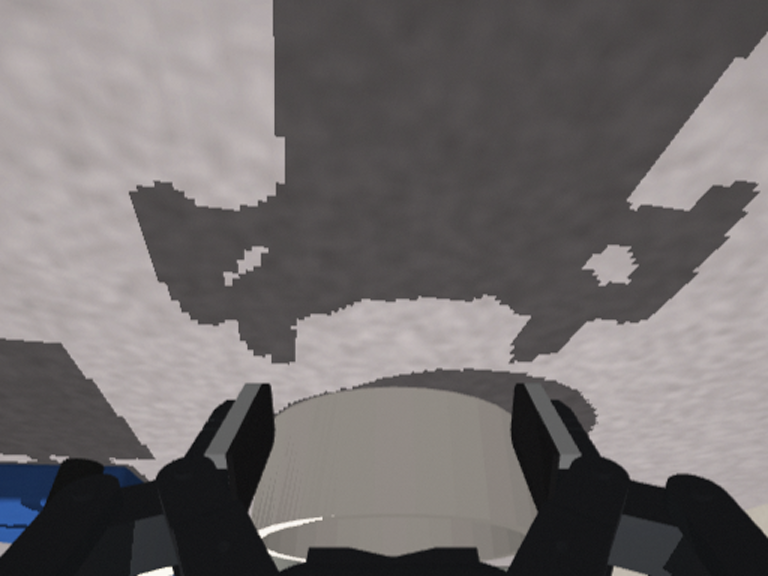

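```bash
python3 -m pendant '[[[-0.012,-0.012,0],[0,0,0],-0.76],[[-0.022,-0.034,0],[0,0,0],-0.76],[[-0.034,-0.070,0],[0,0,0],-0.76],[[-0.039,-0.110,0],[0,0,0],-0.76],[[-0.041,-0.150,0],[0,0,0],-0.76]]'; python3 - <<'E'
from look import *
look((.6757,-.1465),'s',('scene','wrist','side'))
delta([.6655,-.0873,.030],target_R(-80,55))
E
```

```text
t: 20.5
ee_pos: [0.6374, 0.0621, 0.1308]
eef_rot: [-89.8, -34.9, -80.1]
wrist_force: [0.5, -0.7, 0.0]
gripper_width: 0.0753
scene dish [ 0.675  -0.1457] 271 pix 2071
wrist dish [ 0.6754 -0.1425] 221 pix 7327
side none
t 20.8 pos [0.6373 0.0597 0.1284] F [-0.13 -0.82  0.22] J [ 10.   30.8  87.3 -38.3  67.3  17.1] w 0.0749
shift [0.0664 0.1663 0.0024] turn [ 0.  -0.1 -0.1] |turn| 0.1
```

View pics/s_wrist.png

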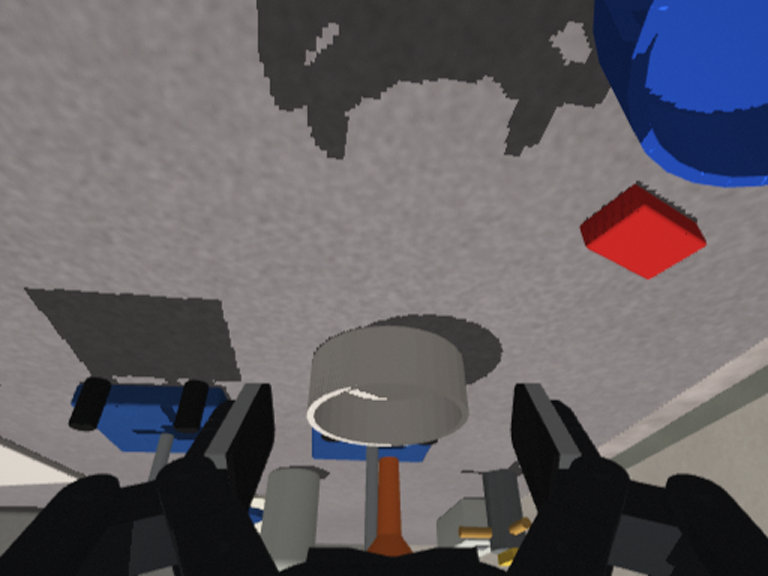

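View pics/s_side.png

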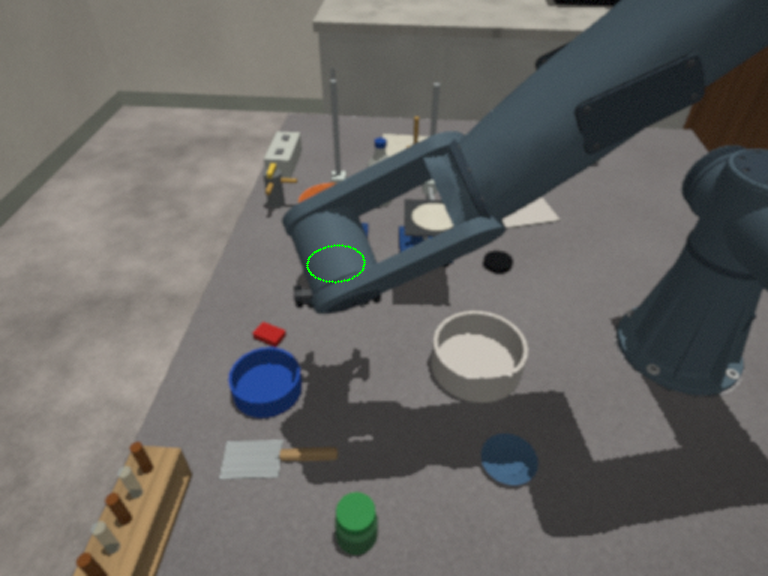

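The scene fit puts the dish at about (0.675,-0.1457) after release, within noise of the seated spot, but opening away from the cradle could have dragged it a millimetre. I'll check with a gentle press using shut fingers at one central point. If the dish is still seated, contact will be stiff straight away.

```bash
python3 - <<'E'
from look import *
delta([.6572,-.0396,.036],target_R(-80,55))
E
```

```text
t 20.8 pos [0.6373 0.0597 0.1284] F [-0.13 -0.82  0.22] J [ 10.   30.8  87.3 -38.3  67.3  17.1] w 0.0749
shift [0.0301 0.1337 0.0024] turn [ 0.  -0.1 -0.1] |turn| 0.1
```

```bash
python3 -m pendant '[[[0.006,0.030,0.0005],[0,0,0],1],[[0.012,0.060,0.001],[0,0,0],1],[[0.018,0.090,0.0015],[0,0,0],1],[[0.025,0.115,0.002],[0,0,0],1],[[0.030,0.1337,0.0024],[0,0,0],1]]' 30; python3 - <<'E'
from look import *
delta([.6592,-.0560,.033],target_R(-80,55))
p=robot.camera('wrist'); crop(p,(0,0,512,384),1.5,'pics/t.png')
E
```

```text
t: 21.42
ee_pos: [0.6574, -0.0411, 0.035]
eef_rot: [-90.0, -34.9, -80.2]
wrist_force: [0.2, 0.5, 0.1]
gripper_width: -0.0001
t 21.43 pos [ 0.6574 -0.0411  0.035 ] F [0.18 0.47 0.07] J [  0.8  38.3  88.9 -43.3  55.4  17.1] w -0.0001
shift [ 0.0111  0.0102 -0.0008] turn [ 0.1 -0.1 -0.1] |turn| 0.2
```

View pics/t.png

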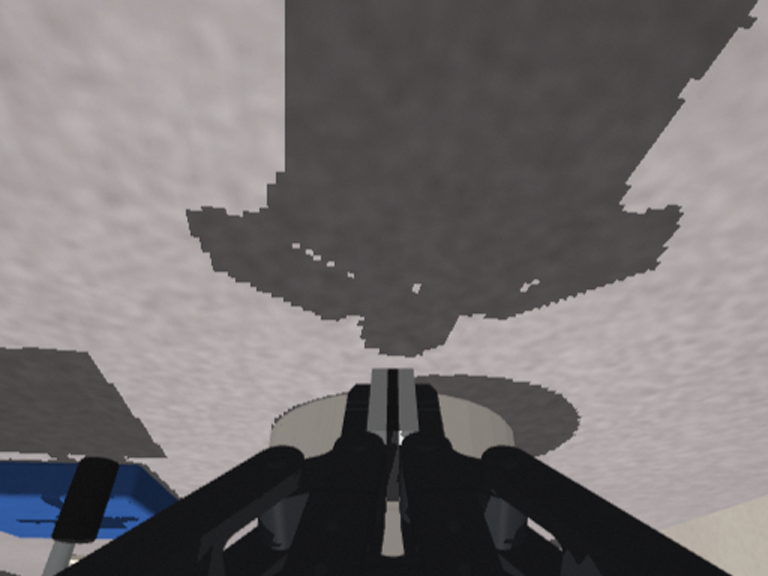

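```bash
python3 -m pendant '[[[0.003,0.003,0],[0,0,0],1],[[0.006,0.006,0],[0,0,0],1],[[0.0085,0.008,0],[0,0,0],1],[[0.010,0.0094,0],[0,0,0],1],[[0.011,0.0102,0],[0,0,0],1]]'; python3 -m pendant '[[[0.0008,0.0006,0],[0,0,0],1],[[0.0016,0.0012,0],[0,0,0],1],[[0.0024,0.0018,0],[0,0,0],1],[[0.0032,0.0023,0],[0,0,0],1],[[0.004,0.0028,0],[0,0,0],1]]'; python3 - <<'E'
from look import *
delta([.6613,-.0666,.033],target_R(-80,55))
p=robot.camera('scene'); crop(p,(210,210,310,310),6,'pics/u.png'); fit(p,(.6755,-.146),'s')
E
```

```text
t: 22.1
ee_pos: [0.6607, -0.0541, 0.0349]
eef_rot: [-89.8, -34.9, -80.2]
wrist_force: [0.1, -0.5, 0.3]
gripper_width: 0.0001
t: 22.72
ee_pos: [0.6615, -0.0591, 0.0347]
eef_rot: [-89.8, -34.9, -80.2]
wrist_force: [-0.2, -0.0, 0.7]
gripper_width: 0.0001
t 22.73 pos [ 0.6615 -0.0591  0.0347] F [-0.24 -0.02  0.69] J [ -0.9  38.3  88.9 -43.7  54.4  16. ] w 0.0001
shift [ 0.0051  0.0056 -0.0015] turn [-0.1 -0.1 -0.1] |turn| 0.2
s dish [ 0.6755 -0.1461] 259 pix 2096
```

View pics/u.png

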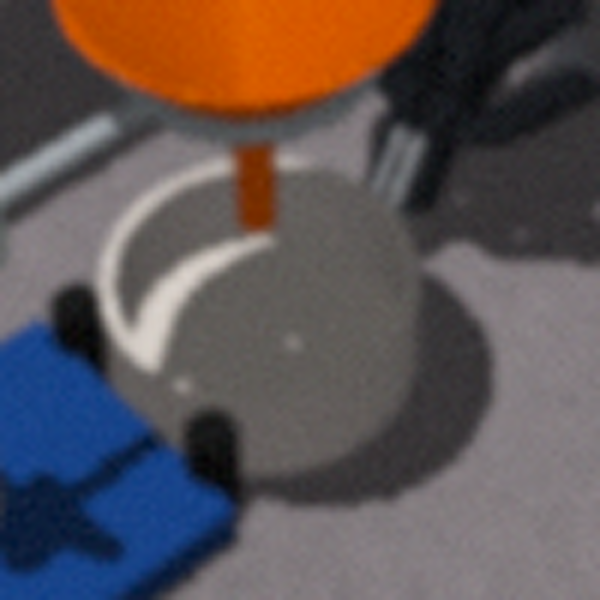

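```bash
python3 -m pendant '[[[0.0005,0.0004,0],[0,0,0],1],[[0.001,0.0008,0],[0,0,0],1],[[0.0015,0.0012,0],[0,0,0],1],[[0.002,0.0016,0],[0,0,0],1],[[0.0025,0.0018,0],[0,0,0],1]]'; python3 -m pendant '[[[0.0004,0.0003,0],[0,0,0],1],[[0.0008,0.0006,0],[0,0,0],1],[[0.0012,0.0009,0],[0,0,0],1],[[0.0012,0.0009,0],[0,0,0],1],[[0.0012,0.0009,0],[0,0,0],1]]'
```

```text
t: 23.45
ee_pos: [0.6619, -0.0621, 0.0346]
eef_rot: [-89.9, -34.9, -80.2]
wrist_force: [1.1, 0.0, 0.1]
gripper_width: -0.0003
t: 24.08
ee_pos: [0.6622, -0.0635, 0.0345]
eef_rot: [-89.8, -34.9, -80.2]
wrist_force: [0.0, -0.2, 0.0]
gripper_width: -0.0002
```

```bash
python3 -m pendant '[[[0.0004,0.0003,0],[0,0,0],1],[[0.0008,0.0006,0],[0,0,0],1],[[0.0008,0.0006,0],[0,0,0],1],[[0.0008,0.0006,0],[0,0,0],1],[[0.0008,0.0006,0],[0,0,0],1]]'
```

```text
t: 24.7
ee_pos: [0.6624, -0.0645, 0.0345]
eef_rot: [-89.8, -34.9, -80.2]
wrist_force: [-0.2, -0.9, 0.1]
gripper_width: -0.0001
```

```bash
python3 -m pendant '[[[0.0004,0.0003,0],[0,0,0],1],[[0.0008,0.0006,0],[0,0,0],1],[[0.0008,0.0006,0],[0,0,0],1],[[0.0008,0.0006,0],[0,0,0],1],[[0.0008,0.0006,0],[0,0,0],1]]'
```

```text
t: 25.32
ee_pos: [0.6626, -0.0654, 0.0345]
eef_rot: [-89.8, -34.9, -80.2]
wrist_force: [0.1, 0.1, -0.5]
gripper_width: -0.0002
```

```bash
python3 -m pendant '[[[0.0003,0.0002,0],[0,0,0],1],[[0.0006,0.0004,0],[0,0,0],1],[[0.0006,0.0004,0],[0,0,0],1],[[0.0006,0.0004,0],[0,0,0],1],[[0.0006,0.0004,0],[0,0,0],1]]'
```

```text
t: 25.95
ee_pos: [0.6627, -0.0662, 0.0345]
eef_rot: [-89.8, -34.9, -80.2]
wrist_force: [0.4, 0.6, 0.2]
gripper_width: 0.0002
```

```bash
python3 -m pendant '[[[0.0003,0.0002,0],[0,0,0],1],[[0.0006,0.0004,0],[0,0,0],1],[[0.0006,0.0004,0],[0,0,0],1],[[0.0006,0.0004,0],[0,0,0],1],[[0.0006,0.0004,0],[0,0,0],1]]'
```

```text
t: 26.58
ee_pos: [0.6628, -0.0669, 0.0345]
eef_rot: [-89.8, -34.9, -80.2]
wrist_force: [0.6, 0.1, -0.3]
gripper_width: 0.0
```

```bash
python3 -m pendant '[[[0.0003,0.0002,0],[0,0,0],1],[[0.0006,0.0004,0],[0,0,0],1],[[0.0006,0.0004,0],[0,0,0],1],[[0.0006,0.0004,0],[0,0,0],1],[[0.0006,0.0004,0],[0,0,0],1]]'
```

```text
t: 27.2
ee_pos: [0.6629, -0.067, 0.0344]
eef_rot: [-89.8, -34.9, -80.1]
wrist_force: [-1.3, 5.9, 1.0]
gripper_width: -0.0002
```

The force went from 0 to 5.9 N within 0.1 mm of travel, with no 2 N sliding plateau, so the dish was still hard against the bumpers. Retracting along the push line and clearing away.

```bash
python3 -m pendant '[[[-0.0008,-0.0006,0],[0,0,0],1],[[-0.0025,-0.0018,0],[0,0,0],1],[[-0.008,-0.0057,0],[0,0,0],1],[[-0.020,-0.014,0],[0,0,0],1],[[-0.032,-0.023,0],[0,0,0],1]]'; python3 -m pendant '[[[-0.010,-0.022,0],[0,0,0],1],[[-0.015,-0.060,0],[0,0,0],1],[[-0.020,-0.100,-0.005],[0,0,0],1],[[-0.020,-0.150,-0.010],[0,0,0],1],[[-0.015,-0.200,-0.020],[0,0,0],1]]'; python3 - <<'E'
from look import *
for i in range(2): 
    p=robot.camera('scene'); fit(p,(.6755,-.146),'s')
crop(p,(0,0,512,384),1.5,'pics/v0.png')
p=robot.camera('side');crop(p,(0,0,512,384),1.5,'pics/v1.png')
delta([.5,.3,.3],target_R(-80,55))
E
```

```text
t: 27.82
ee_pos: [0.6558, -0.0277, 0.035]
eef_rot: [-89.9, -34.9, -80.1]
wrist_force: [0.1, 1.1, 0.5]
gripper_width: 0.0001
t: 28.45
ee_pos: [0.6135, 0.095, 0.1924]
eef_rot: [-89.8, -34.9, -80.1]
wrist_force: [0.6, 0.4, -0.1]
gripper_width: 0.0003
s dish [ 0.6759 -0.146 ] 238 pix 2132
s dish [ 0.6747 -0.1462] 301 pix 2039
t 28.7 pos [0.6139 0.0935 0.1907] F [-0.06  0.19 -0.63] J [ 13.4  25.1  87.4 -36.6  73.5  16.1] w -0.0003
shift [-0.1204 -0.2174 -0.076 ] turn [-0.1 -0.1 -0.1] |turn| 0.2
```

View pics/v0.png

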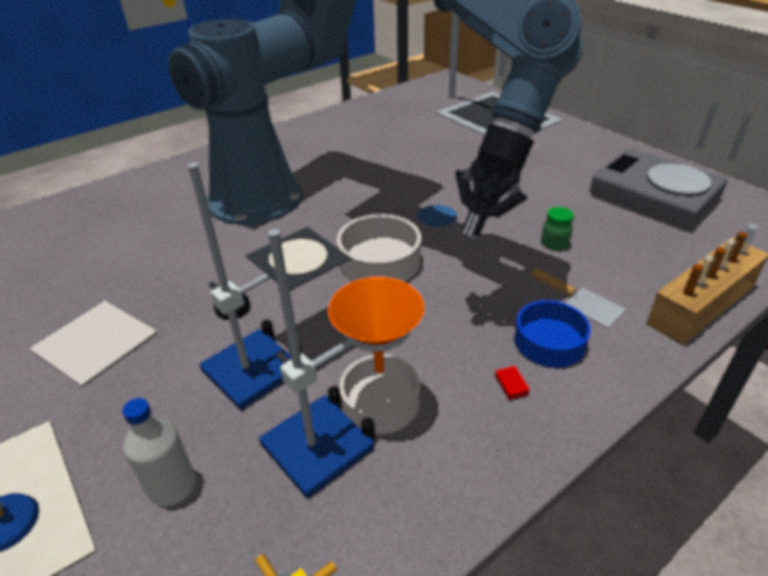

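View pics/v1.png

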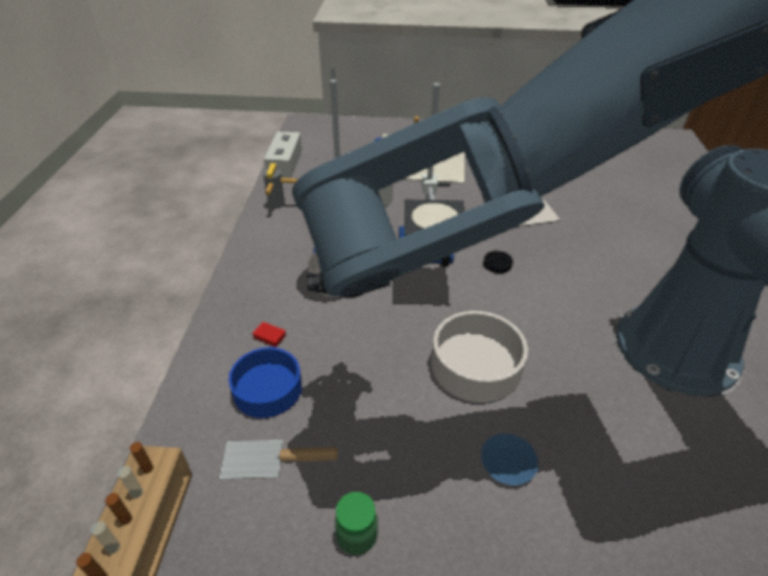

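```bash
python3 -m pendant '[[[-0.024,-0.043,-0.015],[0,0,0],1],[[-0.048,-0.087,-0.030],[0,0,0],1],[[-0.072,-0.130,-0.045],[0,0,0],1],[[-0.096,-0.174,-0.060],[0,0,0],1],[[-0.120,-0.217,-0.076],[0,0,0],1]]'; python3 - <<'E'
from look import *
delta([.40,.42,.3],target_R(-80,55))
p=robot.camera('side');crop(p,(0,0,512,384),1.5,'pics/w1.png')
E
```

```text
t: 29.32
ee_pos: [0.4997, 0.2991, 0.2985]
eef_rot: [-90.1, -35.0, -80.1]
wrist_force: [1.0, -0.1, -0.1]
gripper_width: -0.0
t 29.32 pos [0.4997 0.2991 0.2985] F [ 0.96 -0.12 -0.07] J [ 34.5  21.7  78.8 -31.5  94.9  26.3] w -0.0
shift [-0.1108 -0.0793 -0.0775] turn [ 0.1 -0.1 -0. ] |turn| 0.1
```

View pics/w1.png

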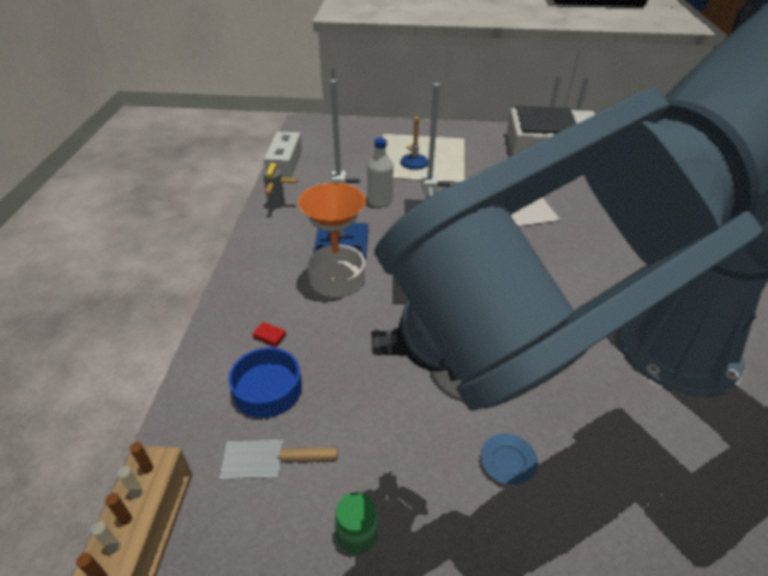

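```bash
python3 - <<'E'
from look import *
from fit import W
q=np.load('stand.npy')
p=robot.camera('side'); fit(p,(.6755,-.146),'side')
bx=[(.0575+.01*np.cos(a),s+.01*np.sin(a),.04) for s in (-.04,.04) for a in A[::2]]
a=crop(p,(190,120,260,205),6,'pics/x1.png'); b=crop(p,(190,120,260,205),6,'pics/x2.png',[(W(q,bx),(0,0,255)),(W(q,circ(0,0,.045,.06)),(0,255,0)),(W(q,circ(0,0,0,.06)),(0,255,0))])
cv2.imwrite('pics/x.png',cv2.resize(cv2.hconcat([a,b]),(790,480)))
for d in robot.silhouettes(p,'matchbox')[:1]: print('mb',d['xy'])
for d in robot.silhouettes(p,'jar')[:1]: print('jar',d['xy'])
E
```

```text
side dish [ 0.6764 -0.1492] 54 pix 1080
mb [180.2, 223.0]
jar [237.9, 348.3]
```

View pics/x.png

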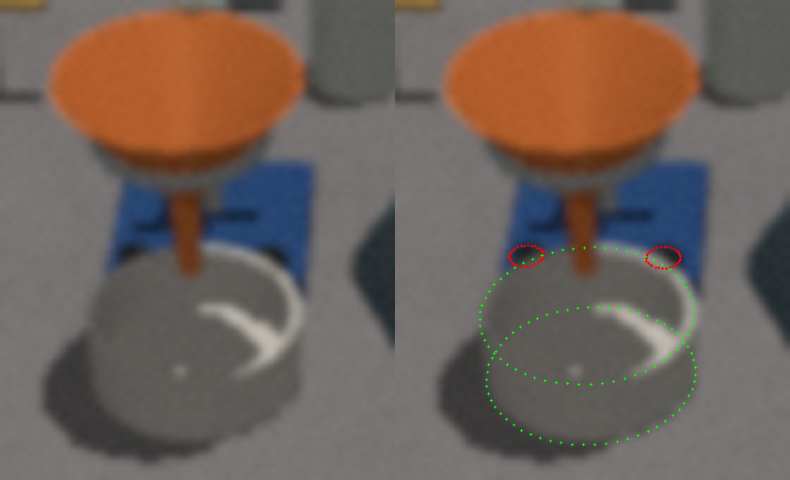

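Both cameras agree within about 1 mm: side puts the dish at (0.6764,-0.1492) against the stand's (0.6757,-0.1483), and scene gives (0.6753,-0.1461) against (0.6764,-0.1461). The bumpers sit symmetrically behind the dish and the bystanders haven't moved. Handing in.

```bash
python3 - <<'E'
from bench import robot
print(robot.read_state()['t'],robot.read_state()['wrist_force'])
print(robot.close_job())
E
```

```text
29.575 [ 0.38643731  0.3204173  -0.20027864]
the job is handed in; nothing more can be done
None
```

I slid the smaller white dish flat along the bench to the far stand, the one holding the orange funnel, and left it resting against both rubber bumpers under the spout. I handed the job in at about 29.6 s, with the arm well clear and touching nothing.

- **Method:** I pushed the dish with the open fingers cradling it and the tool tilted to stay clear of the funnel. The bumper press read at most about 9 N at the wrist, measured at the end of each move.
- **Both bumpers:** small sideways nudges while pressing were blocked in both directions, so both bumpers were loaded. After I let go, a second light press with the fingers shut went stiff at once, reaching about 6 N within 0.1 mm, so the dish had not slipped back.
- **Cameras:** in each camera's own fit, the dish centre is within about 1 mm of the stand's origin. The scene and side cameras differ from each other by about 3 mm in y. The wrist camera read 2–3 mm further off, but it had a similar offset at the start.
- **Surroundings:** the matchbox and jar were found in their original places, and nothing else looked moved in the pictures. In the pictures the arm stayed clear of the stands, funnel and gauze.
- **Not seen directly:** the bumper contact itself is hidden in the pictures, so it rests on the force tests and position fits. At the final hand-off I did not take another picture from the wrist camera.

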